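# Walk the sample dryer into its dock and fit its tray

## Task

Walk the heavy sample dryer forward into its dock by alternate pushes on its two rear corner bumpers only, keeping it pointing at the dock (never slewed more than about 10 degrees), until its nose is flush against the stop bar. Then put the spacer tube over the spindle, down onto the deck, and the bamboo tray with the metal hub over the spindle on top of the spacer, so that it sits level. Do not push on the case, its fan guard or the spindle, do not tip the dryer, and leave the jar, the can, the cup and the small hubless tray where they are.

Things in the scene. Friction and masses are not known exactly. Their poses are not given: they have to be found in the camera images.
- unit: The sample dryer: a heavy (1.2 to 1.6 kg) flat-bottomed white box 140 mm long (x), 180 mm wide (y), 80 mm high (deck), that slides on the bench. Origin at the centre of its underside; +x is forward, out of its nose (face at x = 70 mm). A black rubber bumper stands behind each rear (-x) corner, with a dark fan guard between. A steel spindle stands on the middle of the deck.
- case: The part of the dryer that must not be pushed: white housing (x -69 to +69 mm, y +-89 mm, z 12 to 80 mm), the fan guard behind it (x -82 to -68 mm, y +-42 mm, z 17 to 73 mm) and the spindle. Same origin and axes as the dryer (unit).
- bumper_left (a point): Centre of the rear face of the left (+y) rear corner bumper: dryer frame x -93, y +76, z 34 mm. The bumper is a rubber block 28 mm wide (y) and 60 mm high (z 4 to 64 mm), and it reaches 11 mm further back than the fan guard. Axes as the dryer's. Pushing here alone moves the dryer forward and slews its nose to the right (-y), about 0.07 rad for each 10 mm of push.
- bumper_right (a point): The same for the right (-y) rear corner bumper: dryer frame x -93, y -76, z 34 mm. Pushing here alone slews the nose to the left (+y).
- spindle_tip (a point): Top of the spindle, 180 mm above the bench, at the centre of the dryer. The spindle is 16 mm in diameter, stands 100 mm above the deck and has a tapered tip.
- dock: Fixed steel dock: a stop bar 45 mm high across its far end, two cheeks 35 mm high, flared mouth (about 236 mm wide) towards the robot. Origin: on the bench, where the dryer's origin is when home; +x: the way the dryer goes in. Cheeks 196 mm apart from x = 20 to 70 mm, flares from x = -22 mm, stop face at x = 70 mm. The dryer starts 85 to 115 mm short of home, lined up within 0.1 rad.
- spacer_mid (a point): Centre (half-way up) of the spacer: a plain aluminium tube standing on end, 46 mm in diameter, 60 mm high, bore 24 mm, 0.12 kg. z is the tube's axis. It rests 30 mm below this point. When seated this point is 110 mm above the bench.
- spacer: The spacer tube; origin at the centre of its lower end, z its axis.
- tray_hub (a point): Point on the axis of the tray's hub, 38 mm above the tray's underside, a good height to grip. The tray is a round bamboo tray 150 mm in diameter, with a 26 mm high rim, 0.16 kg; the metal hub in its middle is an upright tube 40 mm in diameter, 24 mm bore open right through, its top 58 mm above the underside. Seated on the spacer this point is 178 mm above the bench.
- tray: The hubbed bamboo tray; origin at the centre of its underside, z up its axis.
- jar: Bystander: closed glass jar, 76 mm in diameter, 95 mm high; origin under its centre.
- dish: Bystander: a smaller bamboo tray without a hub, 120 mm in diameter, 28 mm high; origin under its centre.
- tin: Bystander: steel can, 72 mm in diameter, 100 mm high; origin under its centre.
- cup: Bystander: white cup, 80 mm in diameter, 85 mm high; origin under its centre.
Things that resemble listed ones, but are neither listed nor needed, are in the scene too. Of the things like the spacer, leave any that is yellow; of the rest the smaller one is meant. Leave any red look-alike of the unit alone.

How it is judged:
On the way, in this order (a step that is already met when the one before it is completed fails the run):
1. the dryer is home in the dock: nose flush against the stop bar and square (x of unit in the frame of dock between -0.007 and 0.005 m and angle between the x axis of unit and the x axis of dock, either way round below 0.05 rad), for 0.2 s.
2. the spacer stands on the deck over the spindle (all of step 1 and horizontal distance between spacer_mid and spindle_tip below 0.008 m and z of spacer_mid in the frame of unit between 0.105 and 0.114 m and angle between spacer's own z axis and vertical below 0.08 rad), for 0.2 s.
At the end, for the whole second after the job is handed in: Dryer home: nose within 7 mm of the stop bar, square within 0.05 rad; spacer upright on the deck round the spindle (axis within 8 mm, height 4 mm); hubbed tray level on the spacer round the spindle (axis within 10 mm, height 5 mm); all at rest and untouched (all of step 2 and horizontal distance between tray_hub and spindle_tip below 0.01 m and z of tray_hub in the frame of unit between 0.173 and 0.183 m and angle between tray's own z axis and vertical below 0.08 rad and linear speed of each of unit, spacer, tray below 0.02 m/s and contact force between the fingers and unit below 0.1 N and contact force between the fingers and spacer below 0.1 N and contact force between the fingers and tray below 0.1 N).
It fails at once if the fingers or arm push on the case, fan guard or spindle (more than 3 N) (contact force between any of the fingers, the arm and case above 3 N).
It fails at once if the dryer is slewed more than 0.25 rad (14 degrees) from the dock's direction (angle between the x axis of unit and the x axis of dock, either way round above 0.25 rad).
It fails at once if the dryer is tipped by more than 0.1 rad (angle between unit's own z axis and vertical above 0.1 rad).
It fails at once if a bystander is moved by more than 30 mm (distance of any of jar, dish, tin, cup from where it was at the start of the episode above 0.03 m).
It also fails if it takes over 72 s, if anything falls off the work surface, if the arm or the gripper's body presses on something with over 40 N, if the wrist force passes 120 N, or if a joint passes its speed limit or range.

## Robot

A 6-joint arm with a two-finger parallel gripper is mounted at the origin on the work surface. World frame = base frame: x ahead of the robot, y to its left, z up, the work surface at z = 0. Lengths are in m, angles in rad, forces in N, time in s.
With the tool pointing down it reaches from about 0.3 to 0.875 m from the base axis. Payload 6.4 kg.
Tool frame: the origin (TCP) lies at the very end of the fingers, on their centre line; the grasp point (between the pads) lies grip_point_offset behind it (grip_point_offset is the distance from the TCP to the grasp point, in m); y points along the fingers, x is the direction in which the jaws open and shut, and the axes are right-handed (so a half turn about y gives the same grasp; the last joint's range is limited). The gripper opens to 85 mm and grips with 20 to 120 N. Pads are 22 mm wide; open, the fingers measure 114 mm over their backs; the gripper's body (76 mm by 85 mm) begins 54 mm behind the grasp point. The pads swing forward as they close: fully open they stand 13 mm farther back than shut.
Start: joints at [-1.523, 0.181, 1.607, -0, 1.354, -0.206], TCP at [0.144, -0.557, 0.231] pointing down, gripper open.
Joint ranges: [-2.99, 2.99], [-0.89, 2.07], [0.3, 2.58], [-1.14, 4.28], [0, 2.63], [-3.12, 3.12]. Speed limits (rad/s): [2.57, 2.57, 3.01, 3.14, 3.14, 3.14].

## Interface

Orientations are given as a unit quaternion [w, x, y, z].
In Python, from bench import get_obs, camera, camera_model, hand_in, grip_point_offset gives the robot as it stands.
- The arm moves only by the shell command python3 -m jog 'ROWS'. ROWS is JSON, a list of rows, each a list of 7 numbers: the shift along the tool's x, y, z in mm, then the turn, a rotation vector about the tool's x, y, z in degrees, then the gripper's target within -1 to 1 (shut at 1, half-way at 0, fully open at -1). In form: [[x, y, z, ax, ay, az, grip], ...]. A call has 1 to 8 rows; each row shifts and turns the commanded pose from where the row before left it, along the tool's axes as they then stand; what a row does not reach is not made up. A row lasts 1/12 s, in which the tool goes at most 41.7 mm and 7.16 degrees, less where a joint would pass 70% of its speed; a pose out of reach is approached as far as the arm can. A call is refused whole if a number of a shift passes 41.7 or a number of a turn 7.16, either way. A call with a gripper value outside its range is refused whole. The fingers move at their own pace and stop on an object; the grip force is fixed at half the most. Time passes only in rows, so rows that do not move let the fingers close. It gives the time, the measured TCP pose, the force and the opening at its end, in the units of the state.
- get_obs(): the state, without advancing time (a new reading comes with each control period).
- camera(name): name is "scene" or "top" or "wrist"; returns the picture (400x640x3 uint8, blue, green, red); there is no depth.
- camera_model(name): a dict with "K" (3x3 intrinsics, pixels), "pose" (4x4, takes a point from camera to world coordinates). Camera axes: x right, y down, z forward; pixel columns grow to the right and rows downward; lengths in m; the calibration is good to about 2 mm. A picture is of the moment at which its call begins: read the wrist's pose just before it. camera_model takes no time and is no camera call; for the wrist camera it gives the pose at the moment of the call.
- hand_in(): hands the job in, once; it reports no verdict.
The state is a dict: "time_s": time; "q": joint angles; "dq": joint speeds; "joint_efforts": joint torques, N m; "eef_pos": TCP position; "eef_rot": TCP orientation; "wrist_force": force on the tool from outside, world axes, zero at the start; "torque": the same for the moment, N m; "opening": opening from 0.0 (shut) to 1.0 (fully open).
Only numpy, scipy, OpenCV 4.12 (cv2) and the standard library are available. Lean on these libraries where they do the work, as an engineer would, in place of code of your own. Each camera call takes 0.05 s, during which the arm holds its last target.

## Working session

There is one attempt and no reset: what is moved stays moved. The work goes in short steps, Python scripts to look and compute and a shell command to move; the robot and the scene stay as the last step left them, time stands still between calls to the robot, and variables do not carry over. Pictures are saved under pics/ and viewed, and the job is handed in when it is done.

```bash
ls; mkdir -p pics; python3 - <<'E'
from bench import get_obs,camera,camera_model,grip_point_offset
import cv2,numpy as np
print(grip_point_offset); o=get_obs(); print(o)
for n in("scene","top"):
    cv2.imwrite(f"pics/{n}0.png",camera(n)); m=camera_model(n); print(n,np.round(m["K"],1).tolist(),np.round(m["pose"],3).tolist())
E
```

```text
pics
0.0187
{'time_s': 0.0, 'q': array([-1.52331180e+00,  1.81572737e-01,  1.60804045e+00,  5.52475698e-05,
        1.35377643e+00, -2.06327434e-01]), 'dq': array([-0.00011929, -0.00034137,  0.00021897, -0.00082774, -0.00014128,
        0.00087207]), 'joint_efforts': array([-2.60633287e-04, -4.44863999e+01, -3.51336157e+01, -2.24174860e-04,
        9.08530637e-03,  3.73162425e-05]), 'eef_pos': array([ 0.14437148, -0.55600135,  0.23035065]), 'eef_rot': array([ 0.55975496, -0.55876328,  0.43309715, -0.43230181]), 'wrist_force': array([-0.30298058, -0.25981951, -0.38164508]), 'torque': array([-0.03202165,  0.00221921, -0.04722925]), 'opening': 0.9964767858994638}
scene [[405.2, 0.0, 319.4], [0.0, 405.2, 197.9], [0.0, 0.0, 1.0]] [[0.32, 0.662, -0.677, 1.304], [0.947, -0.223, 0.23, -0.305], [0.001, -0.716, -0.699, 1.034], [0.0, 0.0, 0.0, 1.0]]
top [[484.9, 0.0, 312.8], [0.0, 484.9, 198.3], [0.0, 0.0, 1.0]] [[0.025, -0.996, 0.083, 0.293], [-1.0, -0.025, 0.003, 0.009], [-0.0, -0.083, -0.997, 1.865], [0.0, 0.0, 0.0, 1.0]]
```

View pics/scene0.png

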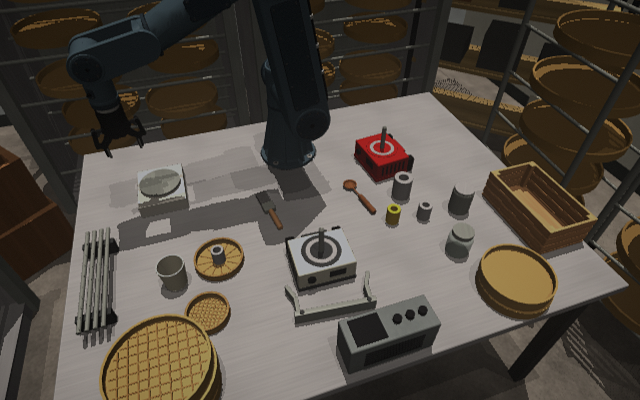

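View pics/top0.png

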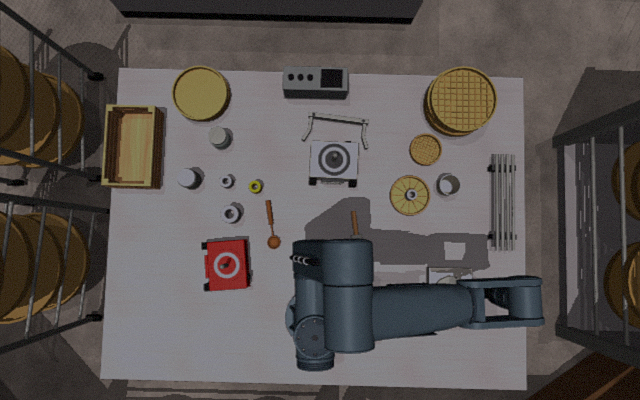

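Spacer candidates: the larger grey tube at scene (403,185) / top (231,213), the smaller grey tube at scene (425,211) / top (227,181), and the yellow one at scene (393,214) / top (255,186). I choose the smaller grey one. For the unit, the white dryer is at top (334,160); the red one at top (226,263) is left alone. For the tray, the hubbed one is at top (410,195) and the hubless one at (425,150).

```bash
cat > h.py <<'E'
from bench import get_obs,camera,camera_model,grip_point_offset
import cv2,numpy as np
from scipy.spatial.transform import Rotation as R
def ray(m,uv,z):
    K,P=m["K"],np.array(m["pose"]); d=P[:3,:3]@np.linalg.inv(K)@np.array([uv[0],uv[1],1.]); c=P[:3,3]
    return c+d*(z-c[2])/d[2]
def proj(m,p):
    P=np.linalg.inv(m["pose"]); q=m["K"]@(P[:3,:3]@np.asarray(p,float)+P[:3,3]); return q[:2]/q[2]
def pose():
    o=get_obs(); w,x,y,z=o["eef_rot"]; return o,np.array(o["eef_pos"]),R.from_quat([x,y,z,w]).as_matrix()
def crop(im,x0,y0,x1,y1,s,fn): cv2.imwrite(fn,cv2.resize(im[y0:y1,x0:x1],None,fx=s,fy=s,interpolation=cv2.INTER_CUBIC))
E
python3 - <<'E'
from h import *
m=camera_model("top"); t=cv2.imread("pics/top0.png"); s=cv2.imread("pics/scene0.png")
for n,uv,z in [("unit tip",(334,159),.18),("spacer",(227,181),.06),("big",(231,213),.07),("hub",(411,195),.058),("dish",(425,150),.02),("cup",(448,184),.085),("tin",(189,178),.1),("jar",(220,138),.095),("bumpL?",(314,182),.064),("bumpR?",(353,182),.064),("dockend",(311,117),.045),("dockend2",(366,122),.045)]:
    print(n,np.round(ray(m,uv,z),3))
o,p,r=pose(); print(r.round(3)); w=camera_model("wrist"); print(w["K"].round(1), (np.linalg.inv(np.block([[r,p[:,None]],[np.zeros((1,3)),1]]))@w["pose"]).round(3))
a=cv2.resize(t[90:220,290:390],None,fx=4,fy=4,interpolation=cv2.INTER_CUBIC)
b=cv2.resize(t[90:220,170:270],None,fx=4,fy=4,interpolation=cv2.INTER_CUBIC)
cv2.imwrite("pics/topc.png",np.hstack([a,b]))
crop(s,270,170,460,330,4,"pics/scenec.png")
E
```

```text
unit tip [ 0.573 -0.058  0.18 ]
spacer [0.5   0.336 0.06 ]
big [0.38  0.315 0.07 ]
hub [ 0.465 -0.353  0.058]
dish [ 0.644 -0.413  0.02 ]
cup [ 0.506 -0.484  0.085]
tin [0.503 0.469 0.1  ]
jar [0.655 0.362 0.095]
bumpL? [0.504 0.011 0.064]
bumpR? [ 0.507 -0.135  0.064]
dockend [0.755 0.028 0.045]
dockend2 [ 0.741 -0.182  0.045]
[[ 0.251 -0.     0.968]
 [-0.968  0.002  0.251]
 [-0.002 -1.     0.   ]]
[[322.6   0.  320.7]
 [  0.  322.6 204.4]
 [  0.    0.    1. ]] [[ 1.    -0.     0.001 -0.   ]
 [-0.001 -0.311  0.95  -0.143]
 [-0.    -0.95  -0.311  0.081]
 [ 0.     0.     0.     1.   ]]
```

View pics/topc.png

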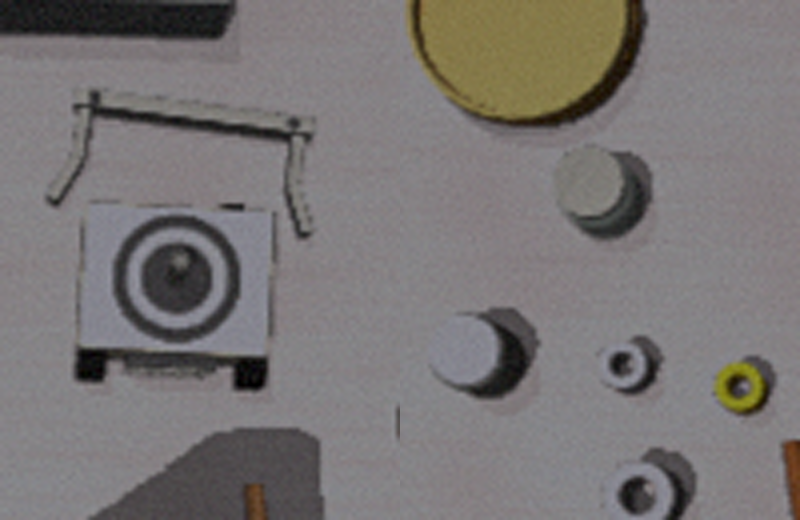

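View pics/scenec.png

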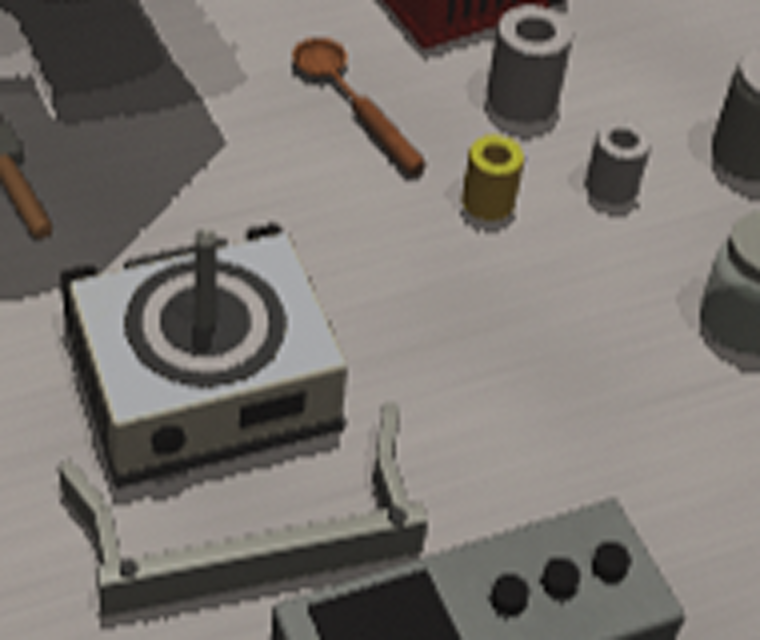

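The close crop confirms the small grey tube at scene (424,212), and the bamboo tray with a hub. I'll move the wrist camera above and behind the dryer, with the fingers shut.

```bash
python3 -m jog '[[-26,-10.6,24.5,0,0,0,1],[-26,-10.6,24.5,0,0,0,1],[-26,-10.6,24.5,0,0,0,1],[-26,-10.6,24.5,0,0,0,1],[-26,-10.6,24.5,0,0,0,1],[-26,-10.6,24.5,0,0,0,1],[-26,-10.6,24.5,0,0,0,1],[-26,-10.6,24.5,0,0,0,1]]'; python3 -m jog '[[-26,-10.6,24.5,0,0,0,1],[-26,-10.6,24.5,0,0,0,1],[-26,-10.6,24.5,0,0,0,1],[-26,-10.6,24.5,0,0,0,1],[-26,-10.6,24.5,0,0,0,1],[-26,-10.6,24.5,0,6.4,0,1],[-26,-10.6,24.5,0,6.4,0,1],[-26,-10.6,24.5,0,6.4,0,1]]'
```

```text
time_s: 0.77
eef_pos: [0.2822, -0.3042, 0.3162]
eef_rot: [0.559, -0.559, 0.433, -0.433]
wrist_force: [0.8, -0.2, -0.3]
opening: -0.003
time_s: 1.43
eef_pos: [0.4233, -0.068, 0.3985]
eef_rot: [-0.486, 0.486, -0.514, 0.514]
wrist_force: [0.4, -1.3, -0.0]
opening: 0.006
```

```bash
cat > look.py <<'E'
from h import *
import sys,json
n=sys.argv[1]; cam=sys.argv[2] if len(sys.argv)>2 else "wrist"
o,p,r=pose(); m=camera_model(cam); im=camera(cam)
cv2.imwrite(f"pics/{n}.png",im); np.savez(f"pics/{n}.npz",K=m["K"],pose=m["pose"])
print(o["time_s"],p.round(4),"yaw",np.arctan2(r[1,2],r[0,2]).round(4),"F",o["wrist_force"].round(1),o["opening"])
E
sleep 0; python3 look.py w1
```

```text
1.4333 [ 0.4233 -0.068   0.3985] yaw -0.0553 F [ 0.4 -1.3 -0. ] 0.005579486083703472
```

View pics/w1.png

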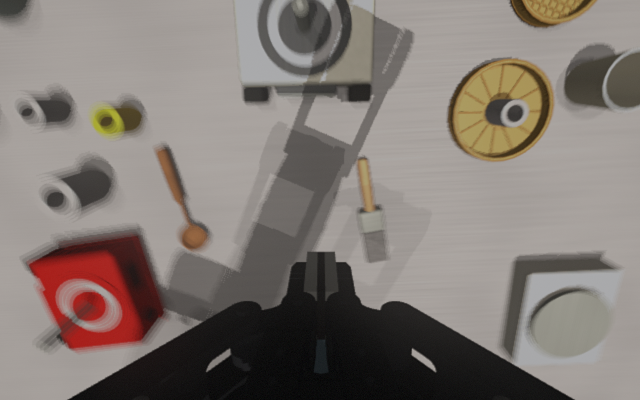

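```bash
python3 -m jog '[[0,0,40,0,0,0,1],[0,0,40,0,0,0,1],[0,0,40,0,0,0,1],[0,0,40,0,0,0,1],[0,0,40,0,0,0,1],[0,0,10,0,0,0,1],[0,0,0,0,0,0,1],[0,0,0,0,0,0,1]]';python3 look.py w2
```

```text
time_s: 2.15
eef_pos: [0.6328, -0.0805, 0.3965]
eef_rot: [0.487, -0.488, 0.513, -0.512]
wrist_force: [-0.4, 0.3, -0.4]
opening: 0.002
2.15 [ 0.6328 -0.0805  0.3965] yaw -0.0503 F [-0.4  0.3 -0.4] 0.0015420209631999391
```

View pics/w2.png

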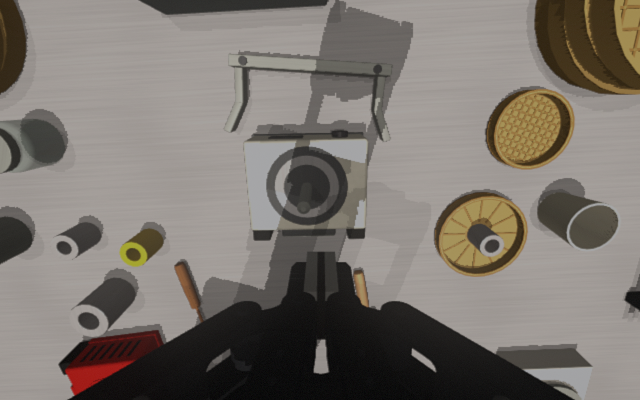

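Everything is in one sharp view: dock bar (228–392, ~60), deck corners ~(245,140)–(367,230), bumpers (262,235),(356,233), spacer ring (66,245), hub ring (491,245).

```bash
python3 - <<'E'
from h import *
im=cv2.imread("pics/w2.png")
a=cv2.resize(im[40:250,220:400],None,fx=4,fy=4,interpolation=cv2.INTER_CUBIC)[:600]
b=cv2.resize(im[130:250,220:400],None,fx=4,fy=4,interpolation=cv2.INTER_CUBIC)
cv2.imwrite("pics/w2a.png",a); cv2.imwrite("pics/w2b.png",b)
E
```

```text
(no output)
```

View pics/w2a.png

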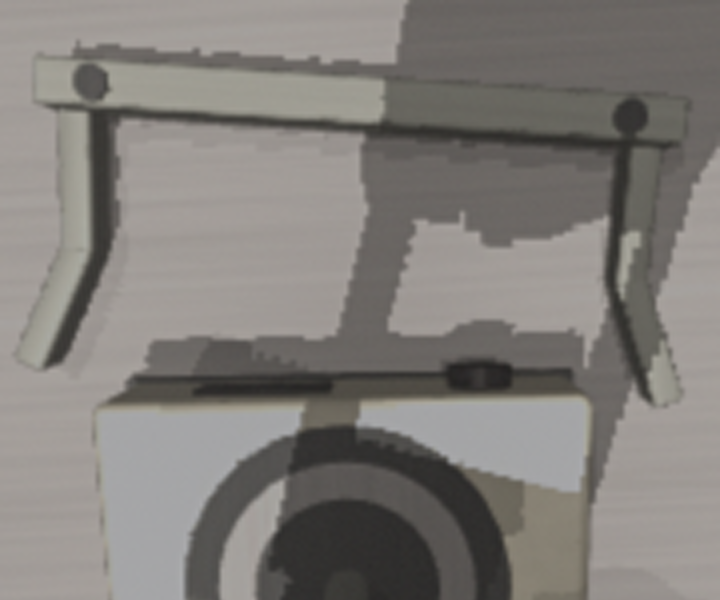

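View pics/w2b.png

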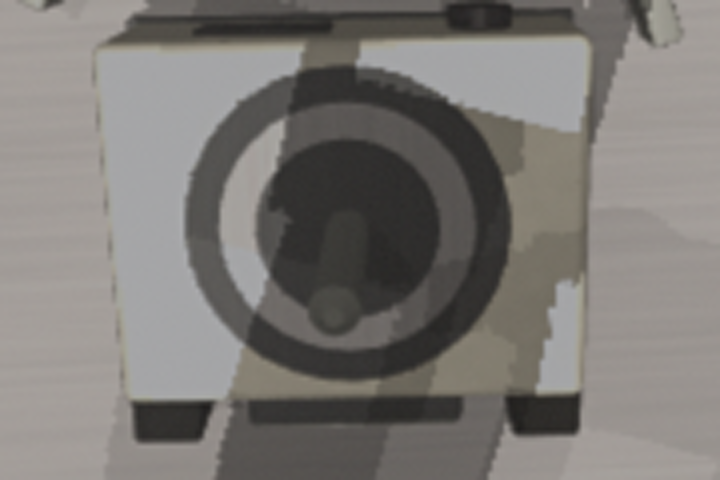

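```bash
python3 - <<'E'
from h import *
m=np.load("pics/w2.npz")
A=lambda u,v:(220+(u+.5)/4-.5,40+(v+.5)/4-.5); B=lambda u,v:(220+(u+.5)/4-.5,130+(v+.5)/4-.5)
a=ray(m,A(75,107),.045);b=ray(m,A(672,147),.045); d=a-b; print("bar",a,b,"len",np.linalg.norm(d),"yaw",np.arctan2(-d[0],d[1]))
c=ray(m,A(91,115),.035); e=ray(m,A(628,150),.035);print("cheeks gap",np.linalg.norm(c-e)); yaw=np.arctan2(-d[0],d[1])
x=np.array([np.cos(yaw),np.sin(yaw)]); mid=(c+e)[:2]/2; k=((a+b)[:2]/2-mid)@x; home=mid+x*k-.07*x
print("home",home)
cs=[ray(m,B(*q),.08)[:2] for q in [(97,45),(590,38),(582,396),(127,401)]]
FL,FR,RR,RL=cs; print("w",np.linalg.norm(FL-FR),np.linalg.norm(RL-RR),"l",np.linalg.norm(FL-RL),np.linalg.norm(FR-RR))
ctr=sum(cs)/4
for s in((FL-FR),(RL-RR)): print("yaw",np.arctan2(-s[0],s[1]))
s=(FL+FR-RL-RR); print("yaw long",np.arctan2(s[1],s[0])); print("ctr",ctr)
y=np.array([-x[1],x[0]]); print("ctr in dock",(ctr-home)@x,(ctr-home)@y)
print("bump L",ray(m,B(136,440),.064),ray(m,B(205,440),.064),"R",ray(m,B(515,434),.064),ray(m,B(578,432),.064))
print("tip",ray(m,B(333,312),.18))
print("spacer top",ray(m,(66,245),.06),"hub top",ray(m,(491,245),.058))
E
```

```text
bar [0.76171109 0.03015024 0.045     ] [ 0.73784958 -0.18096346  0.045     ] len 0.21245792070435923 yaw -0.11254916114858249
cheeks gap 0.19515099792076107
home [ 0.68082156 -0.06225103]
w 0.1735611663135983 0.1751659585618503 l 0.13558246338480534 0.1359746061679909
yaw -0.036508921253068746
yaw -0.038723983542700804
yaw long -0.0339236402888239
ctr [ 0.5905438  -0.05745742]
ctr in dock -0.09024495351409911 -0.005375964551862007
bump L [0.50248116 0.03478667 0.064     ] [0.50107586 0.00703938 0.064     ] R [ 0.49739712 -0.11769297  0.064     ] [ 0.4969932 -0.1429979  0.064    ]
tip [ 0.59198271 -0.05684239  0.18      ]
spacer top [0.50666089 0.34293165 0.06      ] hub top [ 0.47053387 -0.35152475  0.058     ]
```

```bash
cat >> h.py <<'E'
YAW=-0.1125; HOME=np.array([0.6808,-0.0623])
def dk(p):
    c,s=np.cos(YAW),np.sin(YAW); d=np.asarray(p)[:2]-HOME; return np.array([c*d[0]+s*d[1],-s*d[0]+c*d[1]])
E
cat > st.py <<'E'
from h import *
o,p,r=pose(); print(round(o["time_s"],2),"dock xy mm",(dk(p)*1e3).round(1),"z",(p[2]*1e3).round(1),"yawerr",(np.arctan2(r[1,2],r[0,2])-YAW).round(4),"tilt",r[2,[0,2]].round(3),"F",o["wrist_force"].round(1),"op",round(o["opening"],3))
E
python3 -m jog '[[0,0,0,0,3.5,0,1],[-18,0,-35,0,0,0,1],[-18,0,-35,0,0,0,1],[-18,0,-35,0,0,0,1],[-18,0,-35,0,0,0,1],[-17,0,-35,0,0,0,1],[0,40,0,0,0,0,1],[0,40,0,0,0,0,1]]'; python3 -m jog '[[0,40,0,0,0,0,1],[0,40,0,0,0,0,1],[0,40,0,0,0,0,1],[0,40,0,0,0,0,1],[0,40,0,0,0,0,1],[0,30,0,0,0,0,1],[0,0,0,0,0,0,1]]'; python3 st.py
```

```text
time_s: 2.87
eef_pos: [0.4683, 0.0283, 0.3217]
eef_rot: [-0.474, 0.469, -0.523, 0.53]
wrist_force: [1.6, -0.2, -1.0]
opening: -0.0
time_s: 3.45
eef_pos: [0.4632, 0.0282, 0.0832]
eef_rot: [0.469, -0.473, 0.53, -0.524]
wrist_force: [-0.2, 0.4, -0.4]
opening: 0.002
3.45 dock xy mm [-226.4   65.5] z 83.2 yawerr 0.0002 tilt [-0.001 -0.01 ] F [-0.2  0.4 -0.4] op 0.002
```

```bash
python3 -m jog '[[0,30,0,0,0,0,1],[0,26,0,0,0,0,1],[0,0,10,0,0,0,1],[0,0,8,0,0,0,1],[0,0,5,0,0,0,1],[0,0,0,0,0,0,1]]'; python3 st.py; python3 look.py s1 scene;  python3 - <<'E'
from h import *
im=cv2.imread("pics/s1.png"); crop(im,250,170,450,320,4,"pics/s1c.png")
E
```

```text
time_s: 3.95
eef_pos: [0.4941, 0.0247, 0.0345]
eef_rot: [-0.472, 0.471, -0.526, 0.528]
wrist_force: [-1.2, 0.9, 0.9]
opening: -0.001
3.95 dock xy mm [-195.3   65.5] z 34.5 yawerr 0.0008 tilt [-0.     0.003] F [-1.2  0.9  0.9] op -0.001
3.95 [0.4941 0.0247 0.0345] yaw -0.1117 F [-1.2  0.9  0.9] -0.001198170886882878
```

View pics/s1c.png

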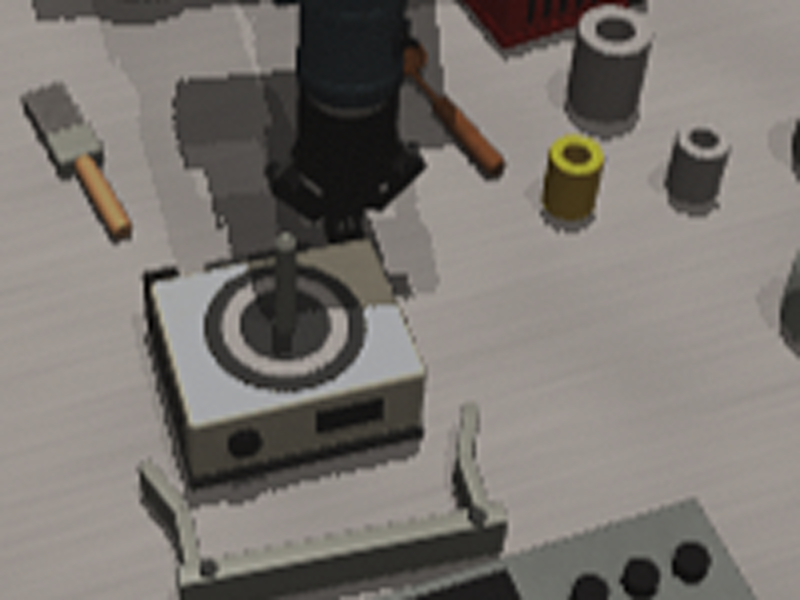

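The fingers stand behind the left bumper (s1c ~(345,235)). I'll advance until contact.

```bash
python3 -m jog '[[0,2,3,0,0,0,1],[0,0,3,0,0,0,1],[0,0,0,0,0,0,1]]'; python3 st.py;python3 -m jog '[[0,0,3,0,0,0,1],[0,0,3,0,0,0,1],[0,0,0,0,0,0,1]]'; python3 st.py
```

```text
time_s: 4.25
eef_pos: [0.4966, 0.025, 0.0308]
eef_rot: [0.471, -0.472, 0.528, -0.526]
wrist_force: [-6.8, 3.2, 5.1]
opening: 0.001
4.25 dock xy mm [-192.8   66. ] z 30.8 yawerr 0.0011 tilt [-0.001 -0.003] F [-6.8  3.2  5.1] op 0.001
time_s: 4.5
eef_pos: [0.5028, 0.0246, 0.0306]
eef_rot: [0.471, -0.472, 0.528, -0.526]
wrist_force: [-6.3, 5.0, 2.1]
opening: 0.002
4.5 dock xy mm [-186.7   66.3] z 30.6 yawerr 0.0012 tilt [-0.001 -0.002] F [-6.3  5.   2.1] op 0.002
```

```bash
python3 -m jog '[[0,0,4,0,0,0,1],[0,0,4,0,0,0,1],[0,0,3,0,0,0,1],[0,0,0,0,0,0,1],[0,0,-20,0,0,0,1],[0,-20,-20,0,0,0,1],[0,-40,-20,0,0,0,1],[0,-40,-20,0,0,0,1]]'; python3 st.py;python3 -m jog '[[20,0,-15,0,0,0,1],[0,0,0,0,0,0,1]]'; python3 look.py t1 top; python3 look.py s2 scene;python3 look.py w3;python3 - <<'E'
from h import *
im=cv2.imread("pics/t1.png"); a=cv2.resize(im[90:210,280:400],None,fx=4,fy=4,interpolation=cv2.INTER_CUBIC)
cv2.imwrite("pics/t1c.png",a)
E
```

```text
time_s: 5.17
eef_pos: [0.4367, 0.0309, 0.1257]
eef_rot: [0.471, -0.471, 0.527, -0.527]
wrist_force: [1.3, 0.1, 0.7]
opening: 0.0
5.17 dock xy mm [-253.    65.2] z 125.7 yawerr 0.0007 tilt [ 0.    -0.001] F [1.3 0.1 0.7] op 0.0
time_s: 5.33
eef_pos: [0.4213, 0.0111, 0.128]
eef_rot: [-0.472, 0.47, -0.525, 0.529]
wrist_force: [-0.3, -0.2, -0.1]
opening: 0.0
5.3333 [0.4213 0.0111 0.128 ] yaw -0.1112 F [-0.3 -0.2 -0.1] 0.0002426234510111508
5.3833 [0.4217 0.0117 0.1269] yaw -0.1131 F [ 0.8  0.5 -0.1] -0.0030004690377449543
5.4333 [0.4218 0.0122 0.1261] yaw -0.1131 F [ 1.1 -0.2  0.2] -0.0007888304870144047
```

View pics/t1c.png

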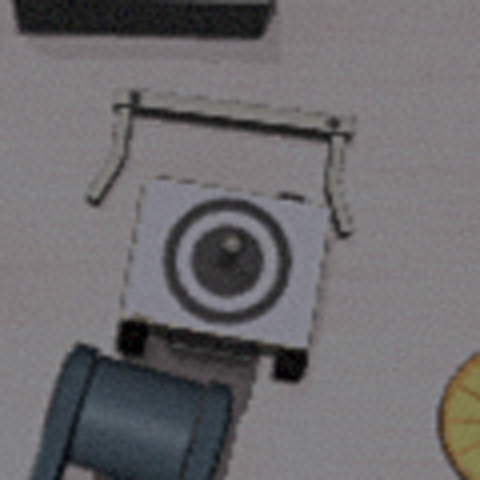

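View pics/w3.png

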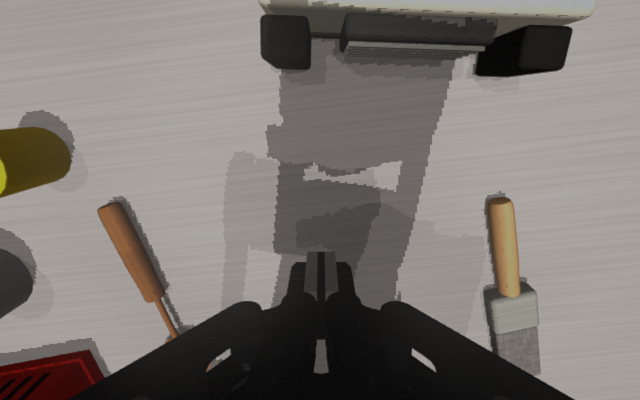

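```bash
cat > meas.py <<'E'
from h import *
import sys
def deck(im,m,dbg=None):
    h=cv2.cvtColor(cv2.GaussianBlur(im,(3,3),0),cv2.COLOR_BGR2LAB).astype(int)
    roi=np.zeros(im.shape[:2],np.uint8); roi[95:200,290:390]=1
    msk=((h[...,2]<123)&(h[...,0]>125)&(roi>0)).astype(np.uint8)
    cs,_=cv2.findContours(msk,cv2.RETR_EXTERNAL,cv2.CHAIN_APPROX_NONE)
    c=max(cs,key=cv2.contourArea); hull=cv2.convexHull(c).reshape(-1,2)
    w=np.array([ray(m,q,.08)[:2] for q in hull])
    (cx,cy),(a,b),ang=cv2.minAreaRect((w*1000).astype(np.float32))
    if a>b: ang+=90
    # now ang direction of short side (a<b) = dryer x
    t=np.radians(ang)
    t=(t+np.pi/2)%np.pi-np.pi/2
    return np.array([cx,cy])/1e3,t,sorted((a,b)),msk
if __name__=="__main__":
    n=sys.argv[1]; m=np.load(f"pics/{n}.npz"); im=cv2.imread(f"pics/{n}.png")
    c,t,s,msk=deck(im,m); d=dk(c); e=t-YAW
    print("ctr",c.round(4),"dock mm",(d*1e3).round(1),"err",round(e,3),"size",np.round(s,1),"area",msk.sum())
    if "-v" in sys.argv: crop(msk*255,290,95,390,200,4,f"pics/{n}m.png")
    ce,se=np.cos(e),np.sin(e)
    for nm,yy in(("L",.076),("R",-.076)): print(nm,((d+[ce*-.093-se*yy,se*-.093+ce*yy])*1e3).round(1))
E
python3 - <<'E'
from h import *
m=camera_model("top"); np.savez("pics/top0.npz",K=m["K"],pose=m["pose"])
im=cv2.imread("pics/t1.png"); L=cv2.cvtColor(im,cv2.COLOR_BGR2LAB); print(L[160,320],L[145,340],L[165,370],L[200,290] ,L[150,290])
E
python3 meas.py top0; python3 meas.py t1 -v
```

```text
[141 130 123] [145 129 125] [136 131 127] [ 92 127 126] [139 129 127]
ctr [0.6446 0.0011] dock mm [-43.1  58.9] err -1.434 size [3.7 7.6] area 42
L [ 19.5 161.4]
R [-131.1  140.6]
ctr [ 0.6313 -0.1427] dock mm [-40.2 -85.4] err -0.657 size [2.7 7.9] area 29
L [-67.4  31.5]
R [-160.3  -88.8]
```

```bash
python3 - <<'E'
import re
s=open("meas.py").read()
s=s.replace('''h=cv2.cvtColor(cv2.GaussianBlur(im,(3,3),0),cv2.COLOR_BGR2LAB).astype(int)''','''h=cv2.GaussianBlur(im.astype(np.float32),(0,0),1.0); bl=h[...,0]-h[...,2]''')
s=s.replace('''((h[...,2]<123)&(h[...,0]>125)&(roi>0))''','''((bl>TH)&(h[...,1]>105)&(roi>0))''').replace("import sys\n","import sys\nTH=5\n",1)
open("meas.py","w").write(s)
from h import *
for n in("top0","t1"):
    im=cv2.imread(f"pics/{n}.png"); h=cv2.GaussianBlur(im.astype(np.float32),(0,0),1.0); bl=h[...,0]-h[...,2]
    print(bl[140,300:385:3].round(0),bl[110:190:4,318].round(0))
E
python3 meas.py top0 -v; python3 meas.py t1 -v
```

```text
[-1. -3. -4. -1. -0.  2.  1. -2. -4. -5. -3. -3. -3. -3. -5. -5. -2. -1.
 -1.  1.  1. -5. -2.  2.  0.  0.  1.  0. -0.] [-1. -6. -1. -1. -1. -3. -2. -1.  8.  9.  9.  5.  6.  4.  8.  9.  9. -5.
 -3. -0.]
[ 0. -3. -3. -1. -1. -1.  8.  9.  9.  9.  5.  2.  1.  3.  5.  7.  6.  7.
  1.  4. -1. -5. -2.  2.  0.  0.  1. -0. -1.] [-2. -5. -2. -1. -1. -3. -1.  8.  9.  9.  9.  9. 10.  8.  8. -3. -2. -2.
  5. 16.]
ctr [ 0.5887 -0.1054] dock mm [-86.6 -53.2] err 1.652 size [ 79.5 128.3] area 878
L [-154.8 -152.1]
R [  -3.3 -139.7]
ctr [ 0.5993 -0.1162] dock mm [-75.  -62.7] err 1.543 size [ 74.9 129.2] area 824
L [-153.5 -153.5]
R [  -1.6 -157.8]
```

```bash
sed -i 's/^TH=5/TH=4/; s/c=max(cs,key=cv2.contourArea); hull/c=np.vstack([q for q in cs if cv2.contourArea(q)>25]); hull/; s/roi\[95:200,290:390\]=1/roi[95:192,295:375]=1/' meas.py
python3 meas.py top0 -v; python3 meas.py t1 -v; python3 -c "
import cv2,numpy as np
cv2.imwrite('pics/mm.png',np.hstack([cv2.imread('pics/top0m.png'),cv2.imread('pics/t1m.png')]))"
```

```text
ctr [ 0.5885 -0.0596] dock mm [-92.   -7.7] err 0.085 size [131.9 171.7] area 936
L [-191.1   60.2]
R [-178.2  -91.3]
ctr [ 0.6049 -0.0689] dock mm [-74.7 -15.1] err -0.033 size [131.9 170.8] area 882
L [-165.1   64. ]
R [-170.1  -88. ]
```

View pics/mm.png

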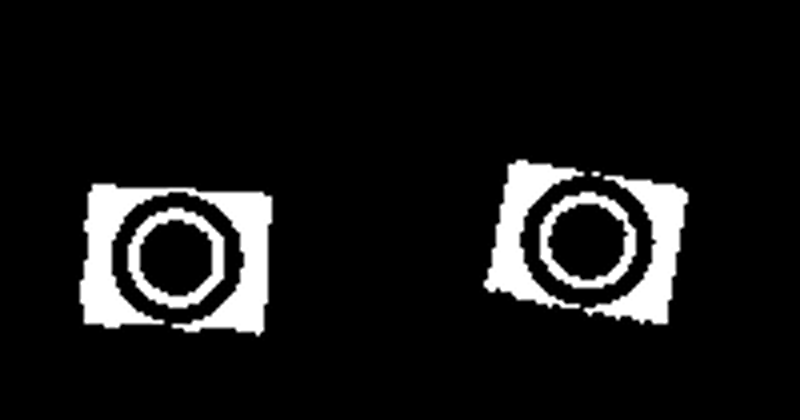

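```bash
python3 - <<'E'
from h import *
m=np.load("pics/w3.npz")
for uv in((500,200),(510,290),(490,300),(540,370),(487,360)): print((dk(ray(m,uv,.01))*1e3).round(0))
E
python3 st.py
```

```text
[-266. -106.]
[-353. -130.]
[-364. -113.]
[-447. -177.]
[-434. -121.]
5.48 dock xy mm [-265.8   45.2] z 125.4 yawerr -0.0003 tilt [0.    0.003] F [-0.1 -0.4  0.5] op -0.004
```

```bash
python3 -m jog '[[33,0,13,0,0,0,1],[33,0,13,0,0,0,1],[33,0,12,0,0,0,1],[32,0,12,0,0,0,1],[0,40,0,0,0,0,1],[0,40,0,0,0,0,1],[0,12,10,0,0,0,1],[0,0,10,0,0,0,1]]'; python3 -m jog '[[0,0,8,0,0,0,1],[0,0,4,0,0,0,1],[0,0,4,0,0,0,1],[0,0,4,0,0,0,1],[0,0,4,0,0,0,1],[0,0,4,0,0,0,1],[0,0,0,0,0,0,1]]';python3 st.py
```

```text
time_s: 6.15
eef_pos: [0.4728, -0.1235, 0.0278]
eef_rot: [0.47, -0.472, 0.531, -0.524]
wrist_force: [-0.7, 0.3, -0.1]
opening: 0.003
time_s: 6.73
eef_pos: [0.5035, -0.129, 0.0337]
eef_rot: [-0.471, 0.472, -0.527, 0.527]
wrist_force: [-4.2, -2.5, 0.4]
opening: -0.002
6.73 dock xy mm [-168.7  -86.1] z 33.7 yawerr 0.0016 tilt [ 0.002 -0.001] F [-4.2 -2.5  0.4] op -0.002
```

```bash
python3 -m jog '[[0,0,5,0,0,0,1],[0,0,5,0,0,0,1],[0,0,4,0,0,0,1],[0,0,0,0,0,0,1],[0,0,-20,0,0,0,1],[0,-30,-27,0,0,0,1],[0,-30,-27,0,0,0,1],[-30,-25,-27,0,0,0,1]]'; python3 -m jog '[[-38,0,-5,0,0,0,1],[-38,0,0,0,0,0,1],[-38,0,0,0,0,0,1],[0,0,0,0,0,0,1]]';python3 st.py; python3 look.py t2 top;  python3 meas.py t2 -v
```

```text
time_s: 7.4
eef_pos: [0.4238, -0.0955, 0.1174]
eef_rot: [-0.471, 0.47, -0.526, 0.529]
wrist_force: [0.4, -0.0, 1.1]
opening: 0.002
time_s: 7.73
eef_pos: [0.4317, 0.0265, 0.1164]
eef_rot: [-0.474, 0.471, -0.525, 0.526]
wrist_force: [-0.9, 0.5, -0.4]
opening: -0.0
7.73 dock xy mm [-257.5   60.3] z 116.4 yawerr 0.0063 tilt [-0.002  0.004] F [-0.9  0.5 -0.4] op -0.0
7.7333 [0.4317 0.0265 0.1164] yaw -0.1062 F [-0.9  0.5 -0.4] -0.00047078991413620656
ctr [ 0.6231 -0.062 ] dock mm [-57.3  -6.2] err 0.079 size [131.7 171.5] area 883
L [-156.    62.3]
R [-144.1  -89.3]
```

```bash
python3 -m jog '[[0,25,18,0,0,0,1],[0,30,18,0,0,0,1],[0,30,18,0,0,0,1],[0,0,18,0,0,0,1],[0,0,12,0,0,0,1],[-1,0,4,0,0,0,1],[-2,0,4,0,0,0,1],[-2,0,4,0,0,0,1]]'; python3 st.py; python3 -m jog '[[-2,0,4,0,0,0,1],[-3,0,5,0,0,0,1],[-3,0,5,0,0,0,1],[-3,0,5,0,0,0,1],[0,0,0,0,0,0,1]]';python3 st.py
```

```text
time_s: 8.45
eef_pos: [0.5258, 0.0148, 0.0298]
eef_rot: [0.47, -0.472, 0.528, -0.527]
wrist_force: [-8.3, -0.9, 6.7]
opening: 0.001
8.45 dock xy mm [-162.7   59.2] z 29.8 yawerr 0.0005 tilt [ 0.001 -0.003] F [-8.3 -0.9  6.7] op 0.001
time_s: 8.87
eef_pos: [0.5454, 0.0252, 0.0297]
eef_rot: [0.471, -0.472, 0.528, -0.526]
wrist_force: [-4.1, 2.8, 1.6]
opening: 0.001
8.87 dock xy mm [-144.4   71.7] z 29.7 yawerr 0.0011 tilt [-0.001 -0.003] F [-4.1  2.8  1.6] op 0.001
```

```bash
python3 -m jog '[[-2,0,3,0,0,0,1],[-2,0,3,0,0,0,1],[0,0,0,0,0,0,1],[0,0,-20,0,0,0,1],[0,-30,-27,0,0,0,1],[20,-30,-27,0,0,0,1],[39,-25,-10,0,0,0,1],[40,0,0,0,0,0,1]]'; python3 -m jog '[[40,0,0,0,0,0,1],[22,0,0,0,0,0,1],[0,0,0,0,0,0,1]]';python3 st.py; python3 look.py t3 top;  python3 meas.py t3 -v
```

```text
time_s: 9.53
eef_pos: [0.4632, -0.0555, 0.1137]
eef_rot: [-0.474, 0.471, -0.524, 0.528]
wrist_force: [3.2, -1.1, 0.4]
opening: 0.0
time_s: 9.78
eef_pos: [0.456, -0.1216, 0.1108]
eef_rot: [-0.47, 0.47, -0.527, 0.53]
wrist_force: [0.0, -0.7, 0.1]
opening: 0.0
9.78 dock xy mm [-216.7  -84.1] z 110.8 yawerr -0.0035 tilt [0.002 0.003] F [ 0.  -0.7  0.1] op 0.0
9.7833 [ 0.456  -0.1216  0.1108] yaw -0.116 F [ 0.  -0.7  0.1] 0.0002025934904419897
ctr [ 0.6353 -0.0638] dock mm [-45.   -6.6] err -0.125 size [131.4 170.1] area 801
L [-127.8   80.4]
R [-146.8  -70.4]
```

View pics/t3m.png

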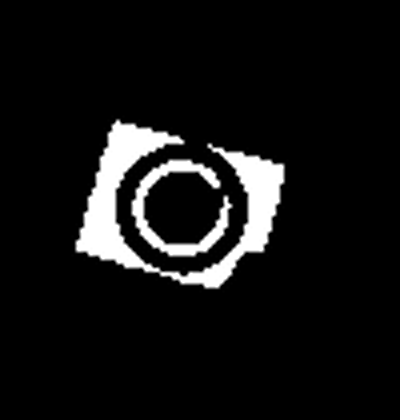

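```bash
python3 -m jog '[[-6,25,12,0,0,0,1],[-5,30,12,0,0,0,1],[0,25,12,0,0,0,1],[0,0,12,0,0,0,1],[0,0,8,0,0,0,1],[0,0,5,0,0,0,1],[0,0,5,0,0,0,1],[1,0,5,0,0,0,1]]'; python3 st.py; python3 -m jog '[[1,0,5,0,0,0,1],[1,0,5,0,0,0,1],[1,0,5,0,0,0,1],[0,0,0,0,0,0,1]]';python3 st.py
```

```text
time_s: 10.5
eef_pos: [0.5258, -0.1146, 0.0292]
eef_rot: [0.471, -0.473, 0.528, -0.526]
wrist_force: [-6.2, -1.9, -1.8]
opening: 0.003
10.5 dock xy mm [-148.1  -69.4] z 29.2 yawerr 0.0019 tilt [-0.    -0.004] F [-6.2 -1.9 -1.8] op 0.003
time_s: 10.83
eef_pos: [0.542, -0.1201, 0.0299]
eef_rot: [0.471, -0.472, 0.527, -0.527]
wrist_force: [-2.1, -0.2, -0.8]
opening: -0.002
10.83 dock xy mm [-131.4  -73. ] z 29.9 yawerr 0.0009 tilt [ 0. -0.] F [-2.1 -0.2 -0.8] op -0.002
```

```bash
python3 -m jog '[[0,0,4,0,0,0,1],[0,0,3,0,0,0,1],[0,0,0,0,0,0,1],[0,0,-20,0,0,0,1],[0,-30,-27,0,0,0,1],[-20,-30,-27,0,0,0,1],[-39,-25,-27,0,0,0,1],[-40,0,-27,0,0,0,1]]'; python3 -m jog '[[-35,0,0,0,0,0,1],[0,0,0,0,0,0,1]]';python3 st.py; python3 look.py t4 top;  python3 meas.py t4 -v
```

```text
time_s: 11.5
eef_pos: [0.4458, -0.026, 0.1115]
eef_rot: [-0.473, 0.469, -0.525, 0.531]
wrist_force: [2.1, 0.7, 0.4]
opening: -0.0
time_s: 11.67
eef_pos: [0.4463, 0.0148, 0.108]
eef_rot: [-0.474, 0.471, -0.526, 0.527]
wrist_force: [-0.5, 0.3, 0.1]
opening: -0.002
11.67 dock xy mm [-241.7   50.3] z 108.0 yawerr 0.0047 tilt [-0.002  0.003] F [-0.5  0.3  0.1] op -0.002
11.6667 [0.4463 0.0148 0.108 ] yaw -0.1078 F [-0.5  0.3  0.1] -0.002322331112858075
ctr [ 0.6578 -0.0577] dock mm [-23.3   2. ] err 0.021 size [131.6 171.3] area 866
L [-117.9   76. ]
R [-114.7  -75.9]
```

View pics/t4m.png

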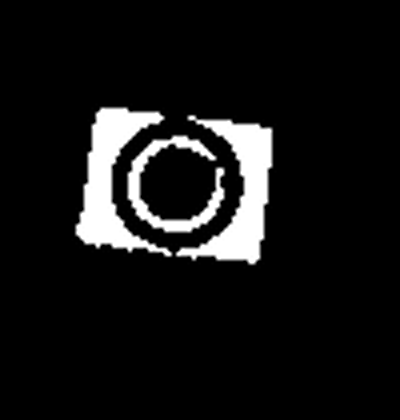

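```bash
python3 -m jog '[[-11,25,30,0,0,0,1],[-11,30,30,0,0,0,1],[0,23,25,0,0,0,1],[0,0,15,0,0,0,1],[0,0,10,0,0,0,1],[0,0,6,0,0,0,1],[0,0,5,0,0,0,1],[-1,0,4,0,0,0,1]]'; python3 st.py; python3 -m jog '[[-1,0,3,0,0,0,1],[0,0,0,0,0,0,1],[0,0,-20,0,0,0,1],[0,-30,-27,0,0,0,1],[20,-30,-27,0,0,0,1],[39,-25,-10,0,0,0,1],[40,0,0,0,0,0,1],[40,0,0,0,0,0,1]]';  python3 st.py; python3 look.py t5 top;  python3 meas.py t5 -v
```

```text
time_s: 12.38
eef_pos: [0.5695, 0.0187, 0.0295]
eef_rot: [0.47, -0.472, 0.529, -0.525]
wrist_force: [-10.0, 4.3, 4.3]
opening: -0.001
12.38 dock xy mm [-119.7   68. ] z 29.5 yawerr 0.0005 tilt [-0.001 -0.006] F [-10.    4.3   4.3] op -0.001
time_s: 13.05
eef_pos: [0.4808, -0.1059, 0.1126]
eef_rot: [-0.473, 0.471, -0.525, 0.529]
wrist_force: [1.4, -0.1, -0.4]
opening: 0.003
13.05 dock xy mm [-193.8  -65.8] z 112.6 yawerr 0.0025 tilt [0.002 0.006] F [ 1.4 -0.1 -0.4] op 0.003
13.05 [ 0.4808 -0.1059  0.1126] yaw -0.11 F [ 1.4 -0.1 -0.4] 0.003311720929788205
ctr [ 0.6652 -0.0607] dock mm [-15.7  -0.1] err -0.04 size [131.3 171.5] area 755
L [-105.6   79.5]
R [-111.6  -72.4]
```

View pics/t5m.png

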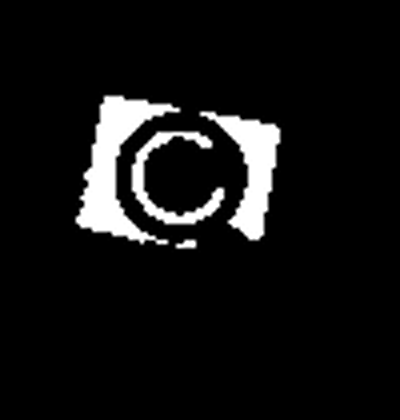

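```bash
python3 -m jog '[[3,25,18,0,0,0,1],[3,30,18,0,0,0,1],[0,27,18,0,0,0,1],[0,0,12,0,0,0,1],[0,0,8,0,0,0,1],[0,0,5,0,0,0,1],[0,0,4,0,0,0,1],[0,0,0,0,0,0,1]]'; python3 st.py; python3 -m jog '[[0,0,3,0,0,0,1],[0,0,0,0,0,0,1],[0,0,-20,0,0,0,1],[0,-30,-27,0,0,0,1],[-20,-30,-27,0,0,0,1],[-39,-25,-30,0,0,0,1],[-40,0,0,0,0,0,1],[-40,0,0,0,0,0,1]]';  python3 st.py; python3 look.py t6 top;  python3 meas.py t6 -v
```

```text
time_s: 13.77
eef_pos: [0.562, -0.1197, 0.0284]
eef_rot: [-0.471, 0.471, -0.527, 0.527]
wrist_force: [-2.2, -1.5, -0.6]
opening: -0.0
13.77 dock xy mm [-111.7  -70.3] z 28.4 yawerr 0.0008 tilt [0.001 0.   ] F [-2.2 -1.5 -0.6] op -0.0
time_s: 14.43
eef_pos: [0.4865, 0.0187, 0.1079]
eef_rot: [-0.472, 0.469, -0.526, 0.53]
wrist_force: [1.4, -0.8, 0.1]
opening: 0.001
14.43 dock xy mm [-202.2   58.6] z 107.9 yawerr -0.0019 tilt [0.    0.008] F [ 1.4 -0.8  0.1] op 0.001
14.4333 [0.4865 0.0187 0.1079] yaw -0.1144 F [ 1.4 -0.8  0.1] 0.0009626270002442604
ctr [ 0.6736 -0.0595] dock mm [-7.5  2. ] err 0.011 size [131.9 171. ] area 847
L [-101.4   77. ]
R [-99.7 -75. ]
```

```bash
python3 -m jog '[[-8,25,25,0,0,0,1],[0,30,25,0,0,0,1],[0,22,20,0,0,0,1],[0,0,10,0,0,0,1],[0,0,8,0,0,0,1],[0,0,3,0,0,0,1],[0,0,3,0,0,0,1],[0,0,0,0,0,0,1]]'; python3 st.py; python3 -m jog '[[0,0,2,0,0,0,1],[0,0,2,0,0,0,1],[0,0,0,0,0,0,1]]';  python3 st.py
```

```text
time_s: 15.15
eef_pos: [0.5782, 0.0159, 0.0283]
eef_rot: [0.471, -0.472, 0.528, -0.526]
wrist_force: [-5.3, 0.4, 3.1]
opening: 0.004
15.15 dock xy mm [-110.7   66.2] z 28.3 yawerr 0.001 tilt [-0.    -0.002] F [-5.3  0.4  3.1] op 0.004
time_s: 15.4
eef_pos: [0.581, 0.0164, 0.0283]
eef_rot: [0.471, -0.472, 0.528, -0.526]
wrist_force: [-9.4, 3.7, 6.5]
opening: -0.002
15.4 dock xy mm [-108.   67.] z 28.3 yawerr 0.0012 tilt [-0.001 -0.004] F [-9.4  3.7  6.5] op -0.002
```

```bash
python3 -m jog '[[0,0,2,0,0,0,1],[0,0,2,0,0,0,1],[0,0,0,0,0,0,1]]';  python3 st.py; python3 -m jog '[[0,0,-20,0,0,0,1],[0,-30,-27,0,0,0,1],[20,-30,-27,0,0,0,1],[39,-25,-10,0,0,0,1],[40,0,0,0,0,0,1],[38,0,0,0,0,0,1],[0,0,0,0,0,0,1]]';  python3 st.py; python3 look.py t7 top;  python3 meas.py t7 -v
```

```text
time_s: 15.65
eef_pos: [0.5845, 0.0164, 0.0283]
eef_rot: [0.471, -0.472, 0.529, -0.525]
wrist_force: [-11.0, 6.6, 7.7]
opening: 0.0
15.65 dock xy mm [-104.5   67.4] z 28.3 yawerr 0.0014 tilt [-0.002 -0.005] F [-11.    6.6   7.7] op 0.0
time_s: 16.23
eef_pos: [0.4933, -0.1125, 0.1101]
eef_rot: [-0.47, 0.47, -0.525, 0.531]
wrist_force: [1.1, -0.3, -0.7]
opening: -0.0
16.23 dock xy mm [-180.7  -71. ] z 110.1 yawerr -0.0038 tilt [0.004 0.007] F [ 1.1 -0.3 -0.7] op -0.0
16.2333 [ 0.4933 -0.1125  0.1101] yaw -0.1163 F [ 1.1 -0.3 -0.7] -0.0002662941480457152
ctr [ 0.6781 -0.0627] dock mm [-2.6 -0.7] err -0.007 size [130.2 169.9] area 751
L [-95.1  75.9]
R [-96.1 -76.1]
```

```bash
python3 -m jog '[[3,25,18,0,0,0,1],[0,30,18,0,0,0,1],[0,25,16,0,0,0,1],[0,0,10,0,0,0,1],[0,0,8,0,0,0,1],[0,0,3,0,0,0,1],[0,0,0,0,0,0,1]]'; python3 st.py; python3 -m jog '[[0,0,3,0,0,0,1],[0,0,3,0,0,0,1],[0,0,0,0,0,0,1]]';  python3 st.py; python3 -m jog '[[0,0,2,0,0,0,1],[0,0,2,0,0,0,1],[0,0,0,0,0,0,1]]';  python3 st.py
```

```text
time_s: 16.87
eef_pos: [0.5661, -0.1172, 0.0285]
eef_rot: [-0.472, 0.471, -0.526, 0.528]
wrist_force: [0.5, 0.4, 0.5]
opening: 0.005
16.87 dock xy mm [-107.8  -67.4] z 28.5 yawerr 0.0016 tilt [0.001 0.003] F [0.5 0.4 0.5] op 0.005
time_s: 17.12
eef_pos: [0.5686, -0.1181, 0.0278]
eef_rot: [0.47, -0.473, 0.528, -0.526]
wrist_force: [-8.1, -2.0, 5.0]
opening: -0.002
17.12 dock xy mm [-105.2  -68. ] z 27.8 yawerr 0.0012 tilt [ 0.001 -0.004] F [-8.1 -2.   5. ] op -0.002
time_s: 17.37
eef_pos: [0.5701, -0.1187, 0.0276]
eef_rot: [0.469, -0.474, 0.529, -0.525]
wrist_force: [-20.2, -3.7, 15.1]
opening: -0.002
17.37 dock xy mm [-103.7  -68.5] z 27.6 yawerr 0.0014 tilt [ 0.001 -0.009] F [-20.2  -3.7  15.1] op -0.002
```

```bash
python3 -m jog '[[0,0,-20,0,0,0,1],[0,-30,-27,0,0,0,1],[-20,-30,-27,0,0,0,1],[-39,-25,-10,0,0,0,1],[-40,0,0,0,0,0,1],[-38,0,0,0,0,0,1],[0,0,0,0,0,0,1]]';  python3 st.py; python3 look.py t8 top;  python3 meas.py t8 -v; python3 look.py w8
```

```text
time_s: 17.95
eef_pos: [0.509, 0.0259, 0.1086]
eef_rot: [-0.474, 0.471, -0.526, 0.526]
wrist_force: [-0.1, 0.8, 0.6]
opening: -0.002
17.95 dock xy mm [-180.6   68.4] z 108.6 yawerr 0.0052 tilt [-0.002  0.003] F [-0.1  0.8  0.6] op -0.002
17.95 [0.509  0.0259 0.1086] yaw -0.1073 F [-0.1  0.8  0.6] -0.0019297420414934
ctr [ 0.6809 -0.0622] dock mm [0.1 0.1] err 0.008 size [129.2 169.2] area 783
L [-93.5  75.4]
R [-92.3 -76.6]
18.0 [0.5089 0.0235 0.1081] yaw -0.1067 F [ 0.2 -0.3 -0.2] 0.003152129628616349
```

```bash
python3 -m jog '[[0,25,20,0,0,0,1],[0,30,20,0,0,0,1],[0,25,15,0,0,0,1],[0,0,10,0,0,0,1],[0,0,4,0,0,0,1],[0,0,4,0,0,0,1],[0,0,2,0,0,0,1],[0,0,0,0,0,0,1]]'; python3 st.py
```

```text
time_s: 18.72
eef_pos: [0.5841, 0.0114, 0.0278]
eef_rot: [-0.471, 0.471, -0.527, 0.528]
wrist_force: [0.1, 0.0, -0.0]
opening: -0.001
18.72 dock xy mm [-104.4   62.4] z 27.8 yawerr 0.0001 tilt [0.    0.002] F [ 0.1  0.  -0. ] op -0.001
```

```bash
python3 -m jog '[[0,0,3,0,0,0,1],[0,0,2,0,0,0,1],[0,0,0,0,0,0,1]]'; python3 st.py;python3 -m jog '[[0,0,2,0,0,0,1],[0,0,1,0,0,0,1],[0,0,0,0,0,0,1]]'; python3 st.py
```

```text
time_s: 18.97
eef_pos: [0.5845, 0.0121, 0.0268]
eef_rot: [0.469, -0.474, 0.529, -0.525]
wrist_force: [-14.3, -0.4, 9.8]
opening: 0.004
18.97 dock xy mm [-104.1   63.1] z 26.8 yawerr 0.0016 tilt [ 0.    -0.008] F [-14.3  -0.4   9.8] op 0.004
time_s: 19.22
eef_pos: [0.5844, 0.0121, 0.0267]
eef_rot: [0.468, -0.475, 0.531, -0.523]
wrist_force: [-27.7, 0.2, 21.3]
opening: -0.005
19.22 dock xy mm [-104.1   63.1] z 26.7 yawerr 0.0023 tilt [ 0.    -0.015] F [-27.7   0.2  21.3] op -0.005
```

```bash
python3 -m jog '[[0,0,-25,0,0,0,-1],[0,-35,-20,0,0,0,-1],[0,-36,-20,0,0,0,-1],[-30,-26,-10,0,0,0,-1],[-36,-20,-8,0,0,0,-1],[-36,-20,-8,0,0,0,-1],[-36,-20,-8,0,0,0,-1],[-38,-15,-8,0,0,0,-1]]'; python3 -m jog '[[-40,0,-5,0,0,0,-1],[-40,0,-5,0,0,0,-1],[-40,0,0,0,0,0,-1],[-20,0,0,0,0,0,-1],[0,0,0,0,0,0,-1]]';  python3 st.py; python3 look.py t9 top;  python3 meas.py t9 -v; python3 look.py w9
```

```text
time_s: 19.88
eef_pos: [0.5049, 0.1987, 0.2014]
eef_rot: [-0.472, 0.47, -0.526, 0.528]
wrist_force: [0.8, -0.1, 1.2]
opening: 1.001
time_s: 20.3
eef_pos: [0.5099, 0.3416, 0.1992]
eef_rot: [0.473, -0.472, 0.526, -0.526]
wrist_force: [-0.5, -0.1, 1.0]
opening: 1.001
20.3 dock xy mm [-215.2  382.2] z 199.2 yawerr 0.0052 tilt [-0.002  0.002] F [-0.5 -0.1  1. ] op 1.001
20.3 [0.5099 0.3416 0.1992] yaw -0.1073 F [-0.5 -0.1  1. ] 1.000510759348512
ctr [ 0.6799 -0.061 ] dock mm [-1.1  1.2] err 0.003 size [131.4 171. ] area 837
L [-94.3  77. ]
R [-93.9 -75. ]
20.35 [0.5099 0.3394 0.1989] yaw -0.1081 F [-0.3 -1.6 -0.7] 1.0018566610753905
```

View pics/w9.png

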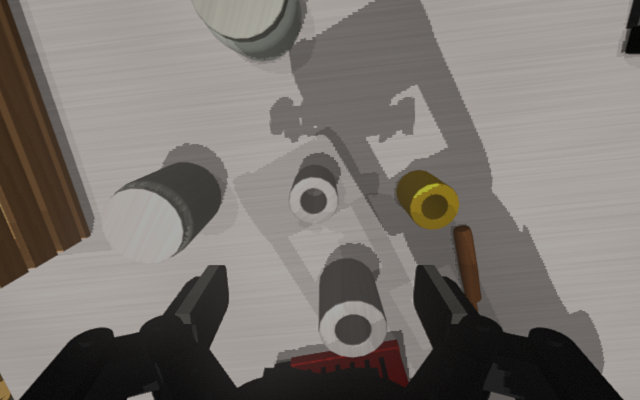

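View pics/t9.png

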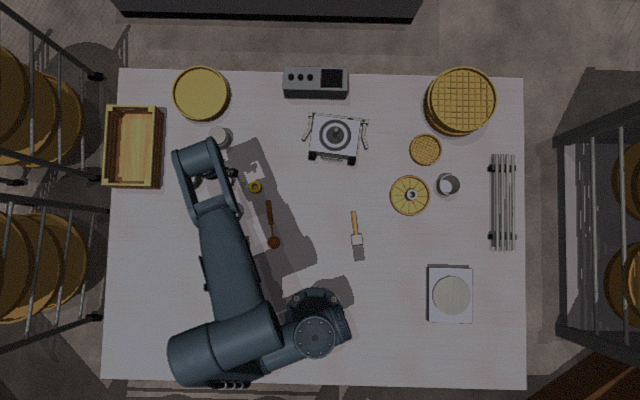

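```bash
cat > ring.py <<'E'
from h import *
import sys
def ring(n,u,v,rad,z,minL=150):
    im=cv2.imread(f"pics/{n}.png"); m=np.load(f"pics/{n}.npz"); x0,y0=u-rad,v-rad
    g=cv2.cvtColor(im,cv2.COLOR_BGR2GRAY)[y0:v+rad,x0:u+rad]
    b=(cv2.GaussianBlur(g,(3,3),0)<minL).astype(np.uint8)
    # bore: dark blob nearest crop centre
    k,lab,st,ce=cv2.connectedComponentsWithStats(b)
    cand=[i for i in range(1,k) if 40<st[i,4]<3000 and st[i,0]>0 and st[i,1]>0 and st[i,0]+st[i,2]<2*rad and st[i,1]+st[i,3]<2*rad]
    i=min(cand,key=lambda i:np.hypot(*(ce[i]-rad)))
    cs,_=cv2.findContours((lab==i).astype(np.uint8),cv2.RETR_EXTERNAL,cv2.CHAIN_APPROX_NONE)
    e=cv2.fitEllipse(cs[0]); c=(e[0][0]+x0,e[0][1]+y0); p=ray(m,c,z)
    d=np.linalg.norm(p-m["pose"][:3,3]); print("bore px",np.round(c,1),"axes px",np.round(e[1],1),"dia mm",np.round(e[1][1]/m["K"][0,0]*d*1e3,1),"world",p.round(4),"dock mm",(dk(p)*1e3).round(1))
    return p
if __name__=="__main__":
    a=sys.argv; ring(a[1],int(a[2]),int(a[3]),int(a[4]),float(a[5]),int(a[6]))
E
python3 - <<'E'
import cv2
g=cv2.cvtColor(cv2.imread("pics/w9.png"),cv2.COLOR_BGR2GRAY); print(g[200,284:346:2]); print(g[170:232:2,314])
E
python3 ring.py w9 314 200 30 0.06 120; python3 ring.py w9 314 200 30 0.06 140;python3 st.py
```

```text
[147 148 133 161 166 167 165 160  99  64  65  67  66  67  68  68  70  70
  70  68  67  93 160 163 163 160 153 122 133 133 142]
[ 69  69  69  72 158 167 166 166 162 107  79  91  90  69  68  68  67  69
  69  69  69  70 148 156 151 150 158 152 153 151 155]
bore px [313.  200.7] axes px [25.  26.1] dia mm 24.0 world [0.5025 0.3479 0.06  ] dock mm [-223.2  387.6]
bore px [313.  200.8] axes px [26.1 27.3] dia mm 25.0 world [0.5024 0.3479 0.06  ] dock mm [-223.3  387.6]
20.4 dock xy mm [-214.7  378.5] z 198.6 yawerr 0.0027 tilt [0. 0.] F [-0.8 -0.1  1.3] op 1.002
```

```bash
python3 -m jog '[[-9,20,-8.5,0,0,0,-1],[0,40,0,0,0,0,-1],[0,28,0,0,0,0,-1],[0,0,0,0,0,0,-1],[0,0,0,0,0,0,-1]]'; python3 st.py; python3 look.py w10; python3 st.py
```

```text
time_s: 20.82
eef_pos: [0.5021, 0.3455, 0.1094]
eef_rot: [0.47, -0.472, 0.528, -0.527]
wrist_force: [0.5, 0.1, 1.1]
opening: 0.997
20.82 dock xy mm [-223.4  385.2] z 109.4 yawerr -0.0008 tilt [ 0.002 -0.003] F [0.5 0.1 1.1] op 0.997
20.8167 [0.5021 0.3455 0.1094] yaw -0.1133 F [0.5 0.1 1.1] 0.9966825119467353
20.87 dock xy mm [-221.9  386.3] z 111.5 yawerr -0.0006 tilt [-0.     0.001] F [-0.1  1.1  0.9] op 0.999
```

View pics/w10.png

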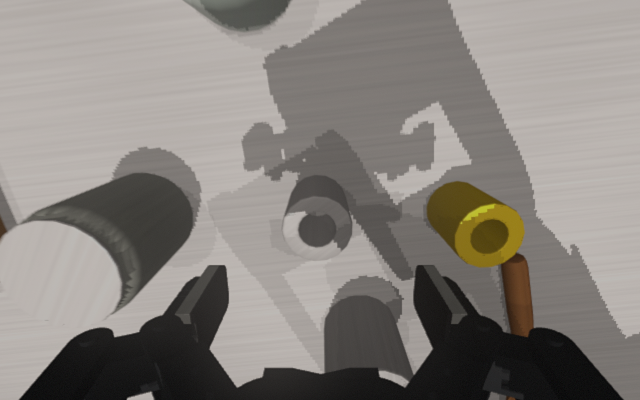

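```bash
python3 ring.py w10 318 230 36 0.06 110; python3 -m jog '[[0,30,0,0,0,0,-1],[0,30,0,0,0,0,-1],[0,16,0,0,0,0,-1],[0,0,0,0,0,0,-1],[0,0,0,0,0,0,-1]]'; python3 st.py; python3 look.py w11
```

```text
time_s: 21.28
eef_pos: [0.5044, 0.3474, 0.0362]
eef_rot: [-0.472, 0.47, -0.527, 0.528]
wrist_force: [0.5, -0.1, 0.2]
opening: 1.002
21.28 dock xy mm [-221.3  387.3] z 36.2 yawerr 0.0002 tilt [-0.001  0.002] F [ 0.5 -0.1  0.2] op 1.002
21.2833 [0.5044 0.3474 0.0362] yaw -0.1123 F [ 0.5 -0.1  0.2] 1.0019301054445393Traceback (most recent call last):
  File "ring.py", line 16, in <module>
    a=sys.argv; ring(a[1],int(a[2]),int(a[3]),int(a[4]),float(a[5]),int(a[6]))
                ~~~~^^^^^^^^^^^^^^^^^^^^^^^^^^^^^^^^^^^^^^^^^^^^^^^^^^^^^^^^^^
  File "ring.py", line 10, in ring
    i=min(cand,key=lambda i:np.hypot(*(ce[i]-rad)))
ValueError: min() iterable argument is empty
```

View pics/w11.png

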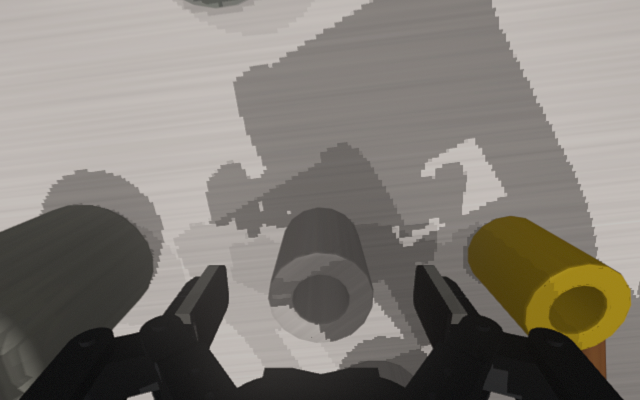

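```bash
python3 - <<'E'
from h import *
for n,q in(("w11",(321,297)),("w10",(318,230))):
    m=np.load(f"pics/{n}.npz"); print((dk(ray(m,q,.06))*1e3).round(1))
E
python3 st.py
```

```text
[-222.   387.9]
[-223.6  387.4]
21.33 dock xy mm [-220.6  387.9] z 37.1 yawerr 0.0002 tilt [-0.002  0.004] F [ 0.6 -0.6  1.7] op 1.0
```

```bash
python3 -m jog '[[0,4,-1.5,0,0,0,-1],[0,0,0,0,0,0,0.3],[0,0,0,0,0,0,1],[0,0,0,0,0,0,1],[0,0,0,0,0,0,1],[0,0,0,0,0,0,1]]'; python3 st.py
```

```text
time_s: 21.83
eef_pos: [0.5024, 0.3479, 0.0314]
eef_rot: [-0.472, 0.471, -0.527, 0.527]
wrist_force: [0.0, 0.2, 5.0]
opening: 0.516
21.83 dock xy mm [-223.4  387.6] z 31.4 yawerr 0.0009 tilt [-0.001  0.002] F [0.  0.2 5. ] op 0.516
```

```bash
python3 -m jog '[[0,-30,0,0,0,0,1],[0,-40,0,0,0,0,1],[0,-40,0,0,0,0,1],[15,-36,0,0,0,0,1],[20,-33,5,0,0,0,1],[33,-20,10,0,0,0,1],[36,-10,13,0,0,0,1],[36,-10,13,0,0,0,1]]'; python3 st.py; python3 -m jog '[[38,-6,13,0,0,0,1],[38,0,13,0,0,0,1],[38,0,13,0,0,0,1],[38,0,13,0,0,0,1],[38,0,13,0,0,0,1],[38,0,13,0,0,0,1],[20,0,4,0,0,0,1],[0,0,0,0,0,0,1]]'; python3 -m jog '[[0,0,0,0,0,0,1],[0,0,0,0,0,0,1]]'; python3 st.py; python3 look.py w12; python3 look.py t12 top
```

```text
time_s: 22.5
eef_pos: [0.5268, 0.203, 0.251]
eef_rot: [-0.472, 0.471, -0.526, 0.527]
wrist_force: [0.8, -0.0, -1.5]
opening: 0.51
22.5 dock xy mm [-182.8  246.4] z 251.0 yawerr 0.0024 tilt [-0.001  0.002] F [ 0.8 -0.  -1.5] op 0.51
time_s: 23.17
eef_pos: [0.5806, -0.0564, 0.2547]
eef_rot: [-0.469, 0.47, -0.528, 0.529]
wrist_force: [-0.1, 1.2, -2.2]
opening: 0.512
time_s: 23.33
eef_pos: [0.5801, -0.0511, 0.2549]
eef_rot: [0.471, -0.471, 0.528, -0.527]
wrist_force: [-0.2, 0.8, -1.2]
opening: 0.51
23.33 dock xy mm [-101.3   -0.2] z 254.9 yawerr 0.0007 tilt [-0.001 -0.001] F [-0.2  0.8 -1.2] op 0.51
23.3333 [ 0.5801 -0.0511  0.2549] yaw -0.1118 F [-0.2  0.8 -1.2] 0.5100014721801266
23.3833 [ 0.5802 -0.0506  0.255 ] yaw -0.1108 F [ 0.2  0.8 -1.1] 0.512698567046839
```

View pics/w12.png

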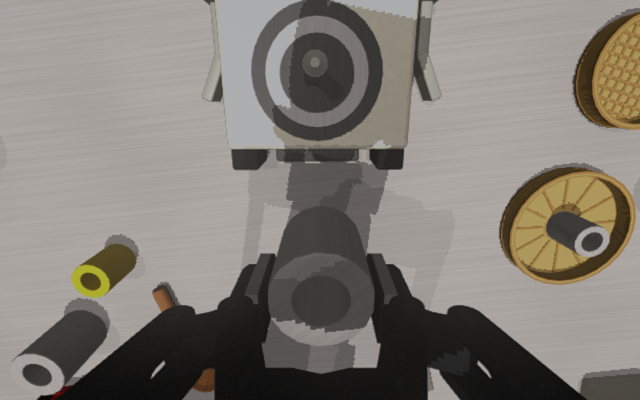

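```bash
python3 - <<'E'
from h import *
im=cv2.imread("pics/w12.png"); crop(im,240,0,400,130,5,"pics/w12c.png")
m=np.load("pics/w12.npz"); t=ray(m,(314.7,62),.18); print("tip",t,(dk(t)*1e3).round(1))
g=cv2.cvtColor(im,cv2.COLOR_BGR2GRAY)
u=ray(m,(321,297),.2549+.0286);print("tube",(dk(u)*1e3).round(1))
m=np.load("pics/t12.npz"); im=cv2.imread("pics/t12.png"); crop(im,290,90,390,200,5,"pics/t12c.png")
E
python3 st.py
```

```text
tip [ 0.68211161 -0.0581527   0.18      ] [0.8 4.3]
tube [-98.7   0.4]
23.43 dock xy mm [-101.2    0.6] z 255.2 yawerr 0.0023 tilt [-0. -0.] F [ 0.   0.5 -1.1] op 0.516
```

View pics/w12c.png

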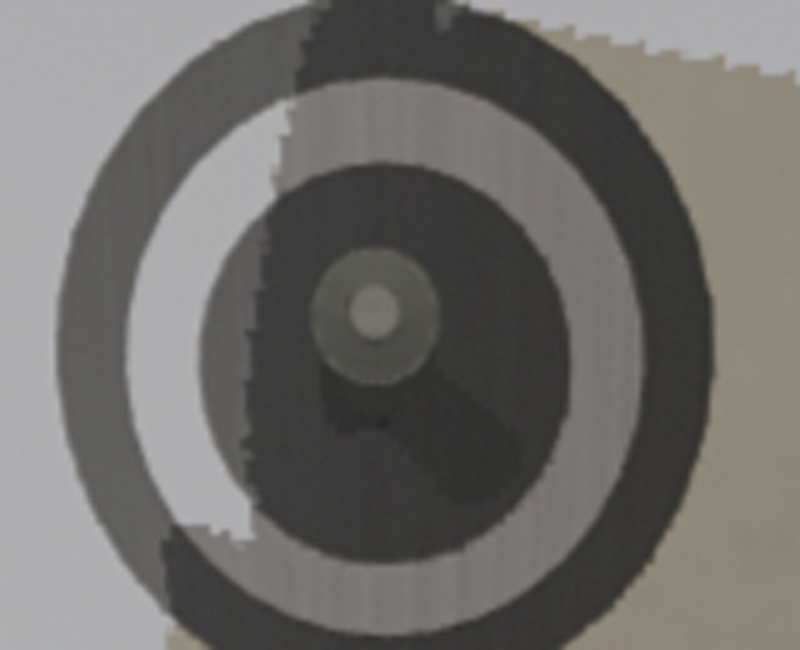

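View pics/t12c.png

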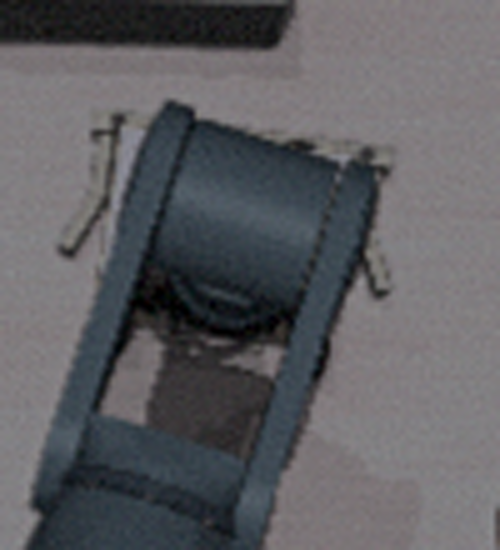

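```bash
python3 -m jog '[[-4,0,30,0,0,0,1],[0,0,35,0,0,0,1],[0,0,25,0,0,0,1],[0,0,9.5,0,0,0,1],[0,0,0,0,0,0,1],[0,0,0,0,0,0,1],[0,0,0,0,0,0,1]]'; python3 st.py; python3 look.py w13; python3 look.py s13 scene; python3 -c "
from h import *
crop(cv2.imread('pics/s13.png'),250,150,450,300,4,'pics/s13c.png')"
```

```text
time_s: 24.02
eef_pos: [0.6791, -0.0577, 0.255]
eef_rot: [0.471, -0.472, 0.527, -0.527]
wrist_force: [-0.5, -0.6, -1.4]
opening: 0.513
24.02 dock xy mm [-2.2  4.4] z 255.0 yawerr 0.0021 tilt [-0.    -0.001] F [-0.5 -0.6 -1.4] op 0.513
24.0167 [ 0.6791 -0.0577  0.255 ] yaw -0.1104 F [-0.5 -0.6 -1.4] 0.5130620946682332
24.0667 [ 0.6791 -0.0579  0.2553] yaw -0.1107 F [-0.3 -0.9 -2.1] 0.512659369755148
```

View pics/s13c.png

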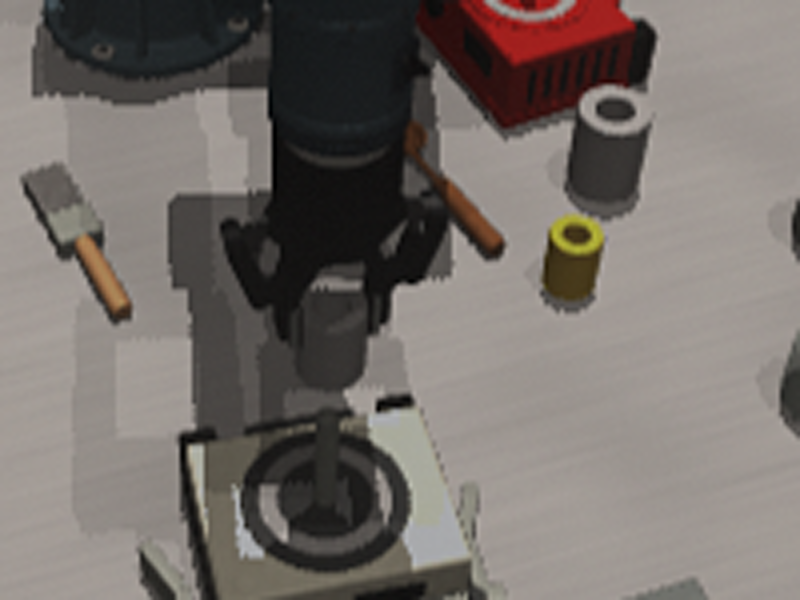

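View pics/w13.png

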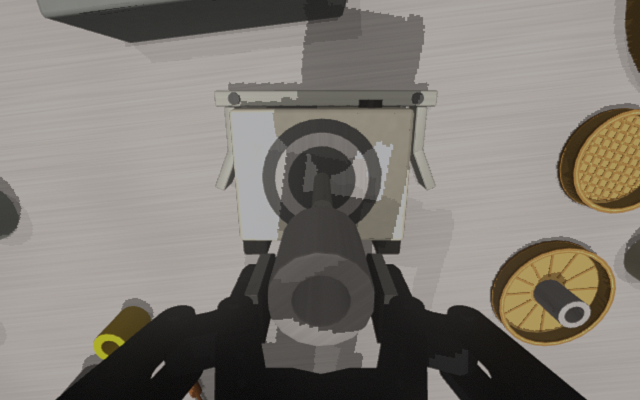

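```bash
python3 -m jog '[[0,25,0,0,0,0,1],[0,20,0,0,0,0,1],[0,8,0,0,0,0,1],[0,8,0,0,0,0,1],[0,0,0,0,0,0,1]]'; python3 st.py; python3 look.py s14 scene; python3 -c "
from h import *
crop(cv2.imread('pics/s14.png'),290,190,400,270,7,'pics/s14c.png')"
```

```text
time_s: 24.53
eef_pos: [0.6788, -0.0586, 0.1929]
eef_rot: [0.471, -0.472, 0.528, -0.526]
wrist_force: [-0.3, 0.4, -1.6]
opening: 0.515
24.53 dock xy mm [-2.4  3.4] z 192.9 yawerr 0.0007 tilt [-0.    -0.003] F [-0.3  0.4 -1.6] op 0.515
24.5333 [ 0.6788 -0.0586  0.1929] yaw -0.1118 F [-0.3  0.4 -1.6] 0.5151213070163593
```

View pics/s14c.png

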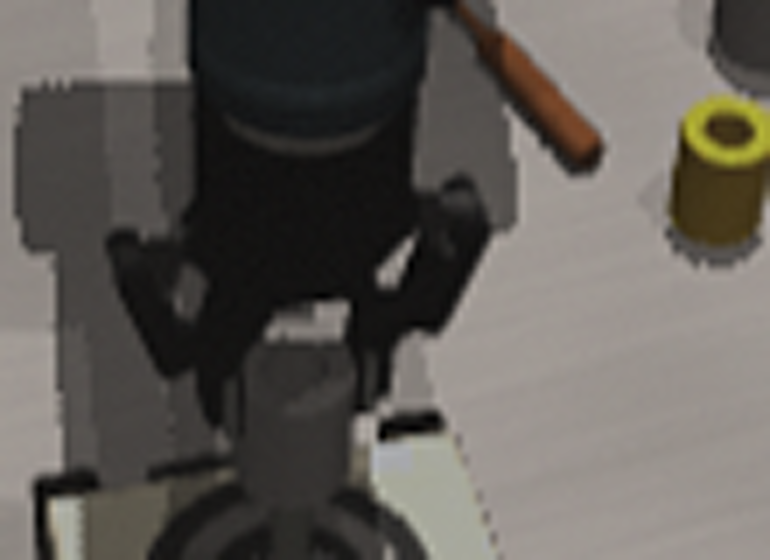

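```bash
python3 -m jog '[[0,12,0,0,0,0,1],[0,12,0,0,0,0,1],[0,12,0,0,0,0,1],[0,0,0,0,0,0,1]]'; python3 st.py;python3 -m jog '[[0,12,0,0,0,0,1],[0,12,0,0,0,0,1],[0,10,0,0,0,0,1],[0,0,0,0,0,0,1]]'; python3 st.py
```

```text
time_s: 24.92
eef_pos: [0.6778, -0.0584, 0.1543]
eef_rot: [0.47, -0.472, 0.529, -0.526]
wrist_force: [-0.3, 0.7, -1.0]
opening: 0.514
24.92 dock xy mm [-3.4  3.6] z 154.3 yawerr 0.0007 tilt [-0.001 -0.006] F [-0.3  0.7 -1. ] op 0.514
time_s: 25.25
eef_pos: [0.678, -0.0584, 0.1206]
eef_rot: [0.47, -0.472, 0.529, -0.526]
wrist_force: [-0.8, 0.3, -0.9]
opening: 0.511
25.25 dock xy mm [-3.3  3.6] z 120.6 yawerr 0.0007 tilt [-0.001 -0.005] F [-0.8  0.3 -0.9] op 0.511
```

```bash
python3 -m jog '[[0,4,0,0,0,0,1],[0,3,0,0,0,0,1],[0,0,0,0,0,0,1]]'; python3 st.py;python3 -m jog '[[0,1.5,0,0,0,0,1],[0,0,0,0,0,0,1]]'; python3 st.py
```

```text
time_s: 25.5
eef_pos: [0.6798, -0.0588, 0.1169]
eef_rot: [0.471, -0.471, 0.527, -0.527]
wrist_force: [-0.6, -0.6, -0.9]
opening: 0.514
25.5 dock xy mm [-1.4  3.3] z 116.9 yawerr 0.0008 tilt [-0. -0.] F [-0.6 -0.6 -0.9] op 0.514
time_s: 25.67
eef_pos: [0.6801, -0.0589, 0.1161]
eef_rot: [-0.471, 0.471, -0.527, 0.527]
wrist_force: [-0.2, -0.8, -0.6]
opening: 0.511
25.67 dock xy mm [-1.1  3.3] z 116.1 yawerr 0.0008 tilt [0.    0.001] F [-0.2 -0.8 -0.6] op 0.511
```

```bash
python3 -m jog '[[0,2,0,0,0,0,1],[0,0,0,0,0,0,1]]'; python3 st.py;python3 -m jog '[[0,1.5,0,0,0,0,1],[0,0,0,0,0,0,1]]'; python3 st.py
```

```text
time_s: 25.83
eef_pos: [0.6799, -0.0589, 0.1138]
eef_rot: [-0.471, 0.471, -0.527, 0.527]
wrist_force: [-0.2, 0.8, -1.2]
opening: 0.508
25.83 dock xy mm [-1.3  3.3] z 113.8 yawerr 0.0007 tilt [0. 0.] F [-0.2  0.8 -1.2] op 0.508
time_s: 26.0
eef_pos: [0.6797, -0.0588, 0.1121]
eef_rot: [0.471, -0.471, 0.527, -0.527]
wrist_force: [-0.6, -0.6, -1.8]
opening: 0.516
26.0 dock xy mm [-1.4  3.4] z 112.1 yawerr 0.0007 tilt [-0. -0.] F [-0.6 -0.6 -1.8] op 0.516
```

```bash
python3 -m jog '[[0,0,0,0,0,0,-1],[0,0,0,0,0,0,-1],[0,0,0,0,0,0,-1],[0,0,0,0,0,0,-1],[0,-15,0,0,0,0,-1],[0,-30,0,0,0,0,-1],[0,-40,0,0,0,0,-1],[0,-40,0,0,0,0,-1]]'; python3 -m jog '[[0,-20,-40,0,0,0,-1],[0,0,-40,0,0,0,-1],[0,0,0,0,0,0,-1],[0,0,0,0,0,0,-1]]'; python3 st.py; python3 look.py w15; python3 look.py s15 scene;python3 -c "
from h import *
crop(cv2.imread('pics/s15.png'),250,170,450,320,4,'pics/s15c.png')"
```

```text
time_s: 26.67
eef_pos: [0.6791, -0.0587, 0.2389]
eef_rot: [0.471, -0.472, 0.528, -0.527]
wrist_force: [0.6, -0.1, 0.6]
opening: 0.998
time_s: 27.0
eef_pos: [0.6013, -0.0496, 0.2571]
eef_rot: [-0.471, 0.471, -0.527, 0.527]
wrist_force: [0.3, -0.7, -0.3]
opening: 0.997
27.0 dock xy mm [-80.4   3.7] z 257.1 yawerr 0.0008 tilt [0. 0.] F [ 0.3 -0.7 -0.3] op 0.997
27.0 [ 0.6013 -0.0496  0.2571] yaw -0.1117 F [ 0.3 -0.7 -0.3] 0.9969403855651582
27.05 [ 0.603  -0.0502  0.2575] yaw -0.1118 F [ 0.2 -0.9  0.2] 1.0009712626138223
```

View pics/w15.png

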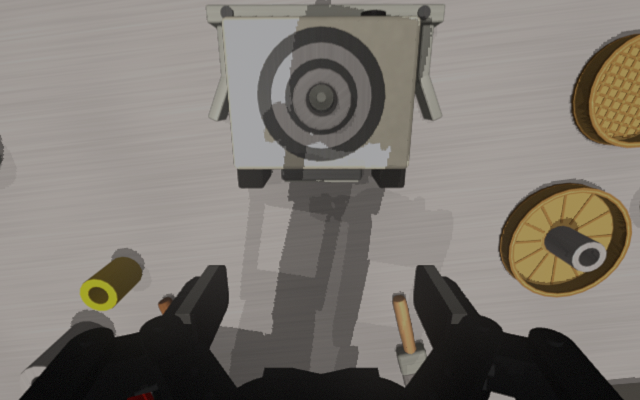

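View pics/s15c.png

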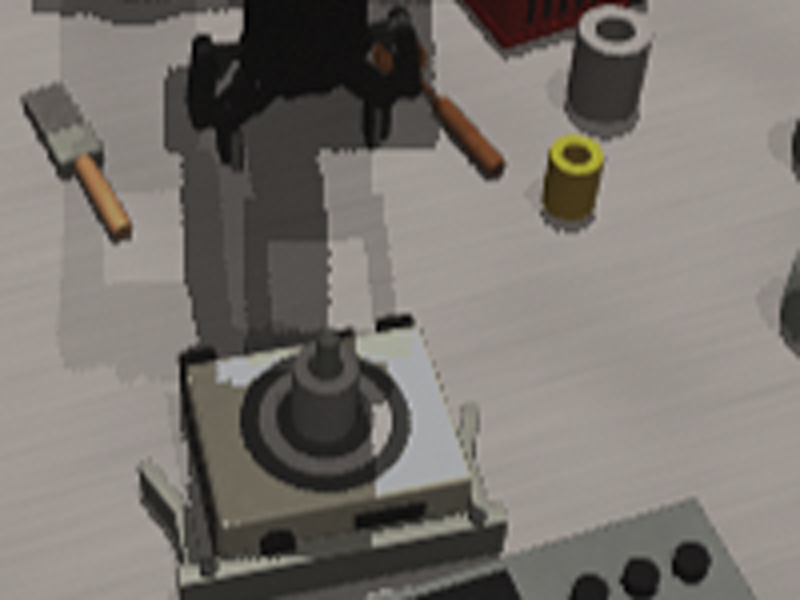

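The spacer stands on the deck round the spindle (w15 (321,97); s15c (327,390)), with the nose against the bar. Next I'll measure the tip again, then go to the tray.

```bash
python3 - <<'E'
from h import *
im=cv2.imread("pics/w15.png"); a=cv2.resize(im[45:150,260:385],None,fx=4,fy=4,interpolation=cv2.INTER_CUBIC)
b=cv2.resize(im[180:285,530:640],None,fx=4,fy=4,interpolation=cv2.INTER_CUBIC); h=min(a.shape[0],b.shape[0])
cv2.imwrite("pics/w15c.png",np.hstack([a[:h],b[:h]])[:, :800]); print(a.shape)
E
python3 ring.py w15 588 256 24 0.058 120
```

```text
(420, 500, 3)
bore px [588.8 256.8] axes px [16.3 22.1] dia mm 34.1 world [ 0.4699 -0.3529  0.058 ] dock mm [-176.9 -312.4]
```

View pics/w15c.png

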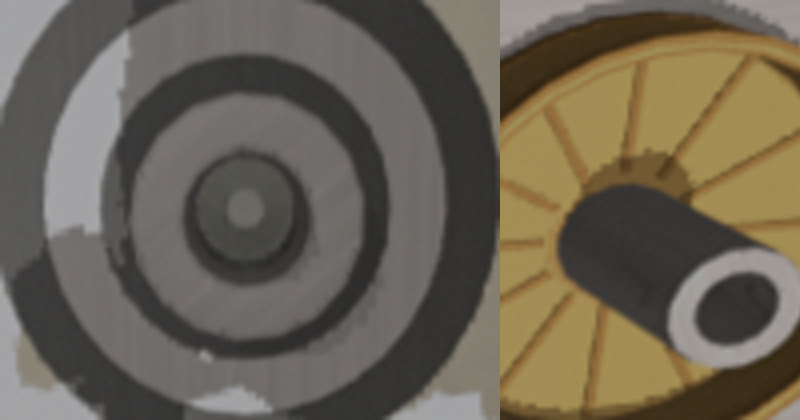

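```bash
python3 - <<'E'
from h import *
m=np.load("pics/w15.npz"); print("tip",(dk(ray(m,(321.1,96.9),.18))*1e3).round(1),"spacer",(dk(ray(m,(321.7,99.1),.14))*1e3).round(1))
E
python3 -m jog '[[38,0,-12,0,0,0,-1],[38,0,-12,0,0,0,-1],[38,0,-12,0,0,0,-1],[38,0,-12,0,0,0,-1],[38,0,-12,0,0,0,-1],[38,0,-12,0,0,0,-1],[38,10,-12,0,0,0,-1],[38,20,-12,0,0,0,-1]]'; python3 -m jog '[[12,30,-2,0,0,0,-1],[0,0,0,0,0,0,-1],[0,0,0,0,0,0,-1],[0,0,0,0,0,0,-1]]'; python3 st.py; python3 look.py w16; python3 st.py
```

```text
tip [1.2 4. ] spacer [-0.1  3.5]
time_s: 27.77
eef_pos: [0.476, -0.3436, 0.2301]
eef_rot: [-0.471, 0.471, -0.525, 0.53]
wrist_force: [1.1, -0.4, 0.2]
opening: 1.0
time_s: 28.1
eef_pos: [0.4727, -0.3513, 0.1982]
eef_rot: [-0.472, 0.471, -0.527, 0.527]
wrist_force: [-0.4, 0.3, 0.2]
opening: 1.002
28.1 dock xy mm [-174.3 -310.5] z 198.2 yawerr 0.001 tilt [0.    0.001] F [-0.4  0.3  0.2] op 1.002
28.1 [ 0.4727 -0.3513  0.1982] yaw -0.1115 F [-0.4  0.3  0.2] 1.0020532162786273
28.15 dock xy mm [-174.  -310.3] z 198.9 yawerr 0.0019 tilt [0.001 0.002] F [-0.6  0.7  0.4] op 1.002
```

View pics/w16.png

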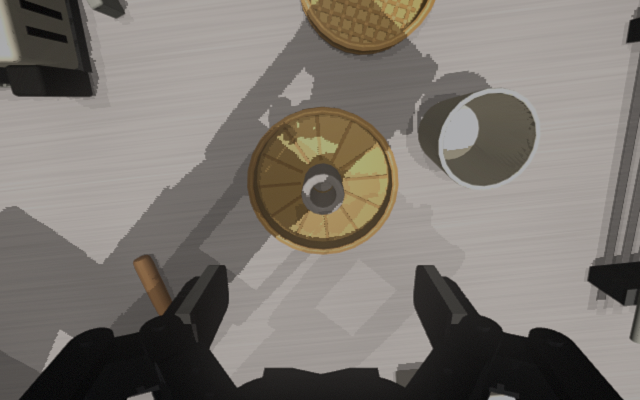

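```bash
python3 - <<'E'
from h import *
im=cv2.imread("pics/w16.png"); crop(im,285,150,365,230,7,"pics/w16c.png")
m=np.load("pics/w16.npz"); print(proj(m,[0.4699,-.3529,.058]))
E
```

```text
[323.33483644 194.42463864]
```

View pics/w16c.png

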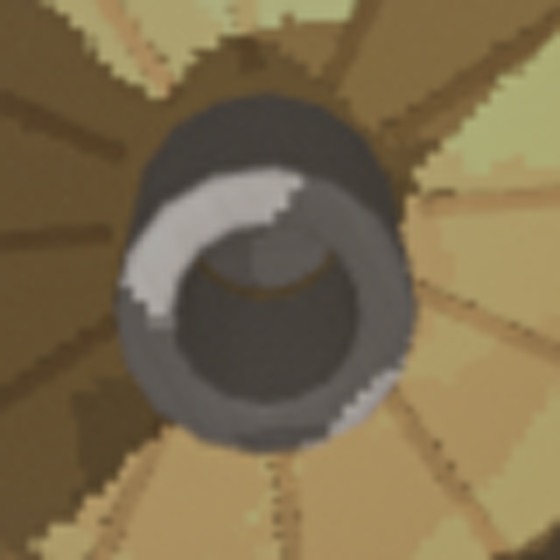

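```bash
python3 -m jog '[[2,20,-2.7,0,0,0,-1],[0,35,0,0,0,0,-1],[0,35,0,0,0,0,-1],[0,35,0,0,0,0,-1],[0,30,0,0,0,0,-1],[0,15,0,0,0,0,-1],[0,6,0,0,0,0,-1],[0,0,0,0,0,0,-1]]'; python3 -m jog '[[0,0,0,0,0,0,-1],[0,0,0,0,0,0,-1]]'; python3 st.py; python3 look.py w17
```

```text
time_s: 28.82
eef_pos: [0.4694, -0.3518, 0.0211]
eef_rot: [0.472, -0.472, 0.527, -0.527]
wrist_force: [0.6, 0.6, -0.3]
opening: 1.005
time_s: 28.98
eef_pos: [0.4703, -0.3538, 0.0237]
eef_rot: [-0.472, 0.472, -0.525, 0.528]
wrist_force: [-0.2, 0.1, -0.4]
opening: 1.001
28.98 dock xy mm [-176.4 -313.2] z 23.7 yawerr 0.0016 tilt [0.003 0.003] F [-0.2  0.1 -0.4] op 1.001
28.9833 [ 0.4703 -0.3538  0.0237] yaw -0.1109 F [-0.2  0.1 -0.4] 1.0010232386769624
```

View pics/w17.png

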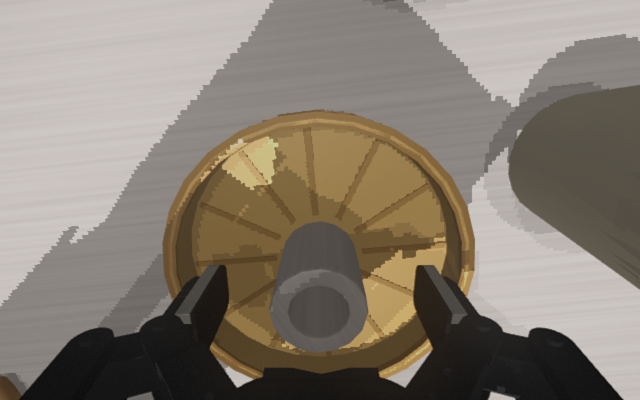

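```bash
python3 -m jog '[[0,0,0,0,0,0,0.3],[0,0,0,0,0,0,1],[0,0,0,0,0,0,1],[0,0,0,0,0,0,1],[0,0,0,0,0,0,1]]'; python3 st.py;  python3 -m jog '[[0,-15,0,0,0,0,1],[0,-30,0,0,0,0,1],[0,-40,0,0,0,0,1],[0,-40,0,0,0,0,1],[0,-40,0,0,0,0,1],[-15,-36,5,0,0,0,1],[-25,-25,8,0,0,0,1],[0,0,0,0,0,0,1]]'; python3 st.py
```

```text
time_s: 29.45
eef_pos: [0.4688, -0.3529, 0.022]
eef_rot: [-0.471, 0.471, -0.527, 0.527]
wrist_force: [-1.3, 1.5, 5.3]
opening: 0.456
29.45 dock xy mm [-178.  -312.5] z 22.0 yawerr 0.0007 tilt [0.    0.001] F [-1.3  1.5  5.3] op 0.456
time_s: 30.12
eef_pos: [0.4895, -0.3133, 0.2543]
eef_rot: [-0.473, 0.471, -0.523, 0.53]
wrist_force: [0.8, -0.2, -1.4]
opening: 0.452
30.12 dock xy mm [-161.9 -270.9] z 254.3 yawerr 0.0027 tilt [0.005 0.009] F [ 0.8 -0.2 -1.4] op 0.452
```

```bash
python3 -m jog '[[-36,-5,8,0,0,0,1],[-38,-5,8,0,0,0,1],[-38,-5,8,0,0,0,1],[-38,0,8,0,0,0,1],[-38,0,8,0,0,0,1],[-38,0,8,0,0,0,1],[-35,0,8,0,0,0,1],[-15,0,8,0,0,0,1]]';  python3 -m jog '[[0,0,0,0,0,0,1],[0,0,0,0,0,0,1],[0,0,0,0,0,0,1]]'; python3 st.py; python3 look.py w18; python3 st.py
```

```text
time_s: 30.78
eef_pos: [0.5801, -0.0428, 0.261]
eef_rot: [0.472, -0.472, 0.527, -0.525]
wrist_force: [0.0, -0.3, -1.7]
opening: 0.453
time_s: 31.03
eef_pos: [0.5797, -0.0478, 0.2613]
eef_rot: [0.471, -0.472, 0.528, -0.527]
wrist_force: [-0.2, -0.3, -1.8]
opening: 0.455
31.03 dock xy mm [-102.     3.1] z 261.3 yawerr 0.0006 tilt [ 0.    -0.002] F [-0.2 -0.3 -1.8] op 0.455
31.0333 [ 0.5797 -0.0478  0.2613] yaw -0.1119 F [-0.2 -0.3 -1.8] 0.45454839223728505
31.08 dock xy mm [-102.     2.7] z 261.5 yawerr -0.0003 tilt [ 0.    -0.001] F [ 0.5  0.4 -1.8] op 0.457
```

View pics/w18.png

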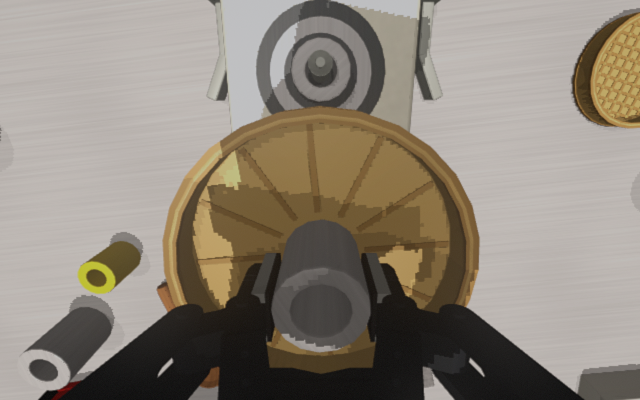

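```bash
python3 - <<'E'
from h import *
im=cv2.imread("pics/w18.png")
a=cv2.resize(im[20:120,260:385],None,fx=4,fy=4,interpolation=cv2.INTER_CUBIC);b=cv2.resize(im[255:355,260:385],None,fx=4,fy=4,interpolation=cv2.INTER_CUBIC)
cv2.imwrite("pics/w18c.png",np.vstack([a,b])[:600])
m=np.load("pics/w18.npz"); print("tip",(dk(ray(m,(320,62),.18))*1e3).round(1),"hub",(dk(ray(m,(321.5,311),.2973))*1e3).round(1))
E
```

```text
tip [0.6 4.1] hub [-100.7    3.5]
```

View pics/w18c.png

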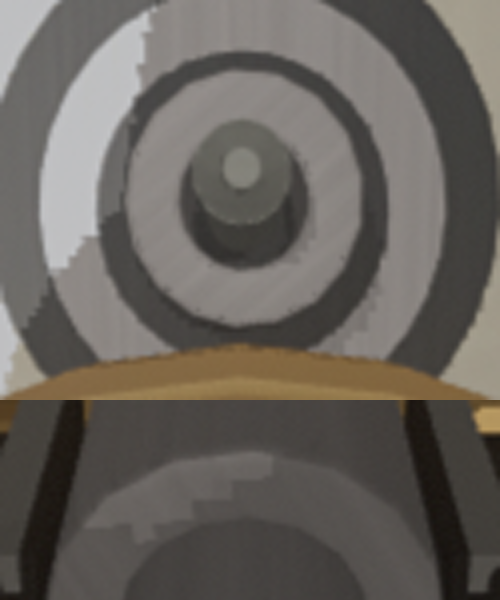

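```bash
python3 -m jog '[[-1,0,25,0,0,0,1],[0,0,35,0,0,0,1],[0,0,30,0,0,0,1],[0,0,12,0,0,0,1],[0,0,0,0,0,0,1],[0,15,0,0,0,0,1],[0,20,0,0,0,0,1],[0,0,0,0,0,0,1]]'; python3 st.py; python3 -m jog '[[0,12,0,0,0,0,1],[0,8,0,0,0,0,1],[0,8,0,0,0,0,1],[0,0,0,0,0,0,1]]'; python3 st.py
```

```text
time_s: 31.75
eef_pos: [0.6785, -0.0582, 0.2224]
eef_rot: [0.469, -0.472, 0.53, -0.525]
wrist_force: [-0.9, 1.1, -3.1]
opening: 0.452
31.75 dock xy mm [-2.7  3.8] z 222.4 yawerr -0.0009 tilt [-0.001 -0.008] F [-0.9  1.1 -3.1] op 0.452
time_s: 32.08
eef_pos: [0.6807, -0.0575, 0.1974]
eef_rot: [0.471, -0.472, 0.528, -0.526]
wrist_force: [0.1, -0.6, -1.8]
opening: 0.456
32.08 dock xy mm [-0.6  4.8] z 197.4 yawerr 0.0005 tilt [-0.    -0.003] F [ 0.1 -0.6 -1.8] op 0.456
```

Tray underside is at ~175 mm, so the tip is already entering the bore with no contact force. Continuing down.

```bash
python3 -m jog '[[0,8,0,0,0,0,1],[0,8,0,0,0,0,1],[0,8,0,0,0,0,1],[0,0,0,0,0,0,1]]'; python3 st.py; python3 -m jog '[[0,5,0,0,0,0,1],[0,3,0,0,0,0,1],[0,0,0,0,0,0,1]]'; python3 st.py
```

```text
time_s: 32.42
eef_pos: [0.6806, -0.0572, 0.1727]
eef_rot: [0.471, -0.472, 0.528, -0.526]
wrist_force: [-0.3, -0.6, -1.9]
opening: 0.453
32.42 dock xy mm [-0.7  5. ] z 172.7 yawerr 0.0008 tilt [-0.    -0.003] F [-0.3 -0.6 -1.9] op 0.453
time_s: 32.67
eef_pos: [0.6815, -0.0575, 0.1664]
eef_rot: [0.471, -0.472, 0.527, -0.527]
wrist_force: [-0.4, -0.2, -1.5]
opening: 0.453
32.67 dock xy mm [0.1 4.9] z 166.4 yawerr 0.0007 tilt [-0.    -0.001] F [-0.4 -0.2 -1.5] op 0.453
```

```bash
python3 -m jog '[[0.8,2,0,0,0,0,1],[0,1,0,0,0,0,1],[0,0,0,0,0,0,1]]'; python3 st.py; python3 -m jog '[[0,0.5,0,0,0,0,1],[0,0,0,0,0,0,1]]'; python3 st.py; python3 look.py s19 scene; python3 look.py w19;python3 -c "
from h import *
crop(cv2.imread('pics/s19.png'),250,170,450,320,4,'pics/s19c.png')"
```

```text
time_s: 32.92
eef_pos: [0.6817, -0.0585, 0.1642]
eef_rot: [0.471, -0.471, 0.527, -0.527]
wrist_force: [0.9, -0.1, -1.1]
opening: 0.454
32.92 dock xy mm [0.5 3.9] z 164.2 yawerr 0.0006 tilt [ 0. -0.] F [ 0.9 -0.1 -1.1] op 0.454
time_s: 33.08
eef_pos: [0.6818, -0.0584, 0.1639]
eef_rot: [-0.471, 0.471, -0.527, 0.527]
wrist_force: [0.0, -0.2, -1.9]
opening: 0.455
33.08 dock xy mm [0.6 4. ] z 163.9 yawerr 0.0008 tilt [0. 0.] F [ 0.  -0.2 -1.9] op 0.455
33.0833 [ 0.6818 -0.0584  0.1639] yaw -0.1117 F [ 0.  -0.2 -1.9] 0.45451301960649276
33.1333 [ 0.6818 -0.0584  0.1639] yaw -0.1118 F [ 0.3  0.8 -1.7] 0.4583769797904041
```

View pics/s19c.png

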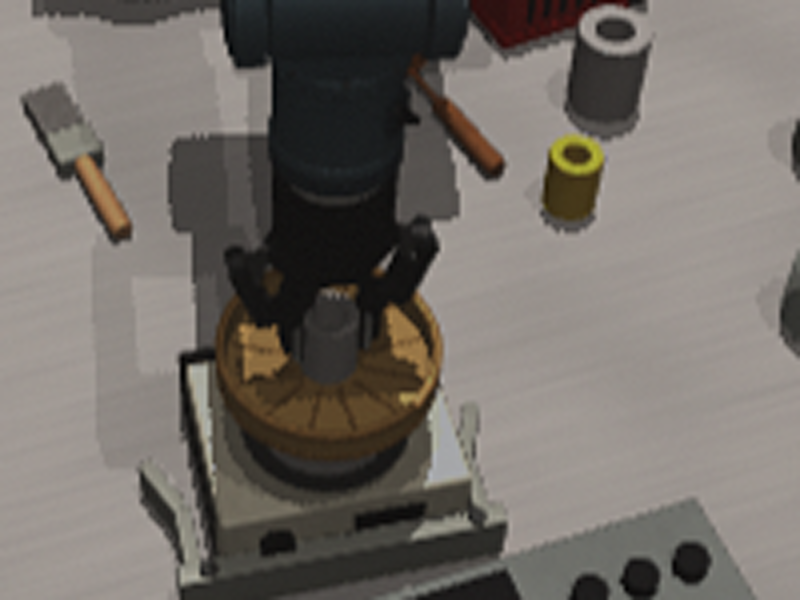

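The tray is level just above the spacer (2 mm). I'll lower 1.5 mm more, release and rise.

```bash
python3 -m jog '[[0,1.5,0,0,0,0,1],[0,0,0,0,0,0,1]]'; python3 st.py; python3 -m jog '[[0,0,0,0,0,0,-0.3],[0,0,0,0,0,0,-0.3],[0,0,0,0,0,0,-0.3],[0,0,0,0,0,0,-0.3],[0,-10,0,0,0,0,-0.3],[0,-20,0,0,0,0,-0.3],[0,-35,0,0,0,0,-0.3],[0,-40,0,0,0,0,-0.3]]'; python3 st.py; python3 -m jog '[[0,-20,-40,0,0,0,-0.3],[0,0,-40,0,0,0,-0.3],[0,0,-40,0,0,0,-0.3],[0,0,0,0,0,0,-0.3],[0,0,0,0,0,0,-0.3]]'; python3 st.py; python3 look.py s20 scene; python3 look.py w20;python3 look.py t20 top;python3 -c "
from h import *
crop(cv2.imread('pics/s20.png'),250,170,450,320,4,'pics/s20c.png')"
```

```text
time_s: 33.35
eef_pos: [0.6817, -0.0583, 0.1621]
eef_rot: [0.471, -0.471, 0.527, -0.527]
wrist_force: [0.3, 0.3, -1.3]
opening: 0.458
33.35 dock xy mm [0.5 4. ] z 162.1 yawerr 0.0008 tilt [-0. -0.] F [ 0.3  0.3 -1.3] op 0.458
time_s: 34.02
eef_pos: [0.6803, -0.058, 0.2665]
eef_rot: [0.47, -0.472, 0.529, -0.526]
wrist_force: [0.4, -0.8, 0.7]
opening: 0.652
34.02 dock xy mm [-0.9  4.2] z 266.5 yawerr 0.0007 tilt [-0.001 -0.005] F [ 0.4 -0.8  0.7] op 0.652
time_s: 34.43
eef_pos: [0.5634, -0.0447, 0.2868]
eef_rot: [-0.471, 0.471, -0.527, 0.527]
wrist_force: [0.7, -0.2, 0.6]
opening: 0.653
34.43 dock xy mm [-118.6    4.3] z 286.8 yawerr 0.0007 tilt [0.    0.001] F [ 0.7 -0.2  0.6] op 0.653
34.4333 [ 0.5634 -0.0447  0.2868] yaw -0.1118 F [ 0.7 -0.2  0.6] 0.6532695223673362
34.4833 [ 0.5652 -0.0453  0.2874] yaw -0.1119 F [ 0.9 -0.8  0.1] 0.6485364609216816
34.5333 [ 0.5662 -0.0456  0.2874] yaw -0.1119 F [ 0.2  0.2 -0.7] 0.6498479120488262
```

View pics/s20c.png

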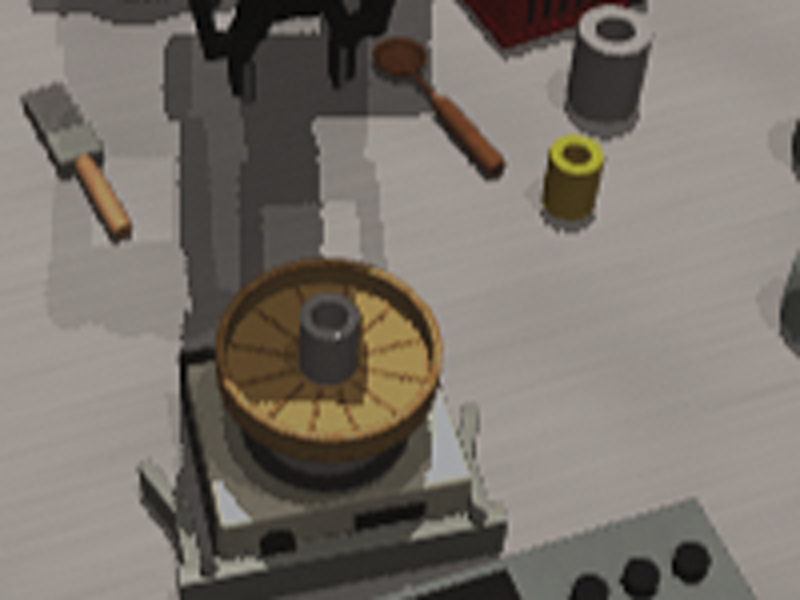

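View pics/w20.png

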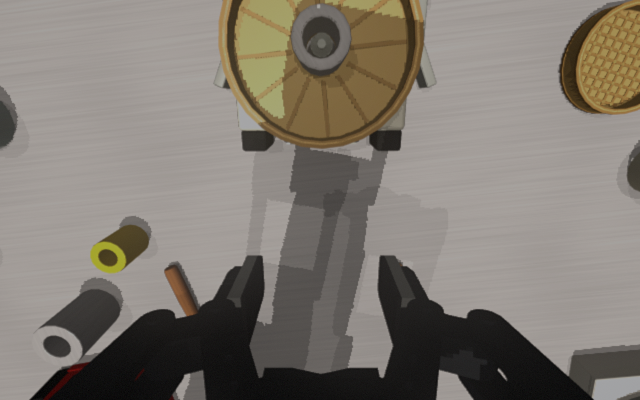

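```bash
python3 - <<'E'
from h import *
m=np.load("pics/w20.npz"); print("hub",(dk(ray(m,(321,38.5),.198))*1e3).round(1),"tip",(dk(ray(m,(321,44),.18))*1e3).round(1))
print("bumper rear L",(dk(ray(m,(257,150),.064))*1e3).round(1),"R",(dk(ray(m,(385,150),.064))*1e3).round(1))
a=cv2.imread("pics/top0.png");b=cv2.imread("pics/t20.png")
def blob(im,x0,y0,x1,y1):
    return im[y0:y1,x0:x1]
for n,(u,v) in dict(dish=(425,150),cup=(448,184),tin=(189,178),jar=(220,138)).items():
    A=cv2.cvtColor(a,6)[v-18:v+18,u-18:u+18].astype(np.float32);B=cv2.cvtColor(b,6)[v-18:v+18,u-18:u+18].astype(np.float32)
    print(n,cv2.phaseCorrelate(A,B))
crop(cv2.imread("pics/t20.png"),170,60,480,230,2.5,"pics/t20c.png")
E
```

```text
hub [1.2 4.3] tip [0.6 4.3]
bumper rear L [-90.9  76.5] R [-90.9 -68.7]
dish ((-0.024204271432548552, 0.06271024415053361), 0.9803011502012794)
cup ((-0.012863076307759513, 0.19990486026264875), 0.9504397448934154)
tin ((0.058985796222863485, 0.026701801948995296), 1.0030720815246488)
jar ((0.03889840309163972, 0.09342760198417466), 0.945200620242107)
```

View pics/t20c.png

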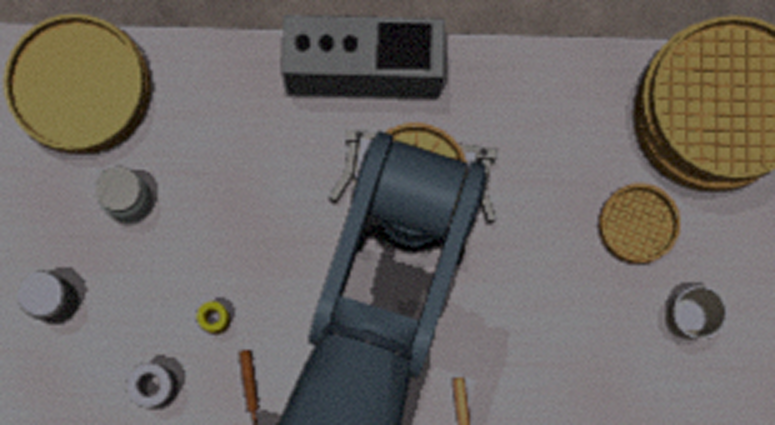

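All checks agree: hub on the spindle axis within about 1 mm, dryer square at the stop, bystanders unmoved. Handing in.

```bash
python3 -c "
from bench import hand_in
print(hand_in())"
```

```text
the job is handed in; nothing more can be done
None
```

I walked the dryer into the dock with alternate pushes on the left and right rear bumpers. The largest slew I measured was about 0.13 rad. I then put the small grey spacer over the spindle onto the deck, set the hubbed tray on top of it, and handed the job in at about 34.5 s.

**Last checks:**
- **Dryer:** both bumpers pushed against a hard stop (20–28 N). The dryer was within about 1 mm of home and square within about 0.01 rad.
- **Spacer and tray:** the spacer was about 1 mm off the spindle axis. The tray's hub was also within about 1 mm of it and looked level.
- **Bystanders:** the jar, the can, the cup and the small hubless tray shifted by 0.2 pixel or less (under 1 mm) in the top view.
- **Gripper:** it was clear of everything.

**Disagreements:**
- The top and wrist cameras disagreed on the dryer's position by about 2 mm.
- The tray's height and level were only checked by eye in the pictures and from the release height, not measured separately.
- `hand_in()` gives no verdict, so I don't know how the run was judged.

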